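# Mark out a pump gasket round its flange

### The arm

A 6-joint arm with a two-finger parallel gripper is mounted at the origin on the work surface. World frame = base frame: x ahead of the robot, y to its left, z up, the work surface at z = 0. Lengths are in mm, angles in rad, forces in N, time in s.
With the tool pointing down it reaches from about 275 to 1000 mm from the base axis. Payload 8.4 kg.
Tool frame: the origin (TCP) lies midway between the tips of the shut fingers; the grasp point (between the pads) lies robot.tcp_to_grasp behind it (robot.tcp_to_grasp is the distance from the TCP to the grasp point, in mm); z points along the fingers, y is the line along which they close (so a half turn about z gives the same grasp; the last joint's range is limited). The gripper opens to 85 mm and grips with 20 to 120 N. Pads are 22 mm wide; open, the fingers measure 114 mm over their backs; the gripper's body (76 mm by 85 mm) begins 54 mm behind the grasp point. The pads swing forward as they close: fully open they stand 13 mm farther back than shut.
Start: joints at [-1.111, 0.353, 1.633, -0, 1.155, -0.002], TCP at [278.474, -559.536, 231.281] pointing down, gripper open.
Joint ranges: [-2.63, 2.63], [-0.92, 2.1], [0.06, 2.66], [-1.3, 4.44], [0, 2.69], [-3.02, 3.02]. Speed limits (rad/s): [2.22, 2.22, 2.79, 3.14, 3.14, 3.14].

### API

Orientations are given as a rotation vector (axis times angle).
In Python, from station import robot gives the robot as it stands.
- The arm moves only by the tool drive_tool, never from a script. Its argument "plan" is a list of rows, each a list of 5 numbers: the finger opening in mm, from 0 to 85.4, then the shift along the tool's x, y, z in units of 25 mm (1.0 is 25 mm), then the turn about the tool's z in units of 5 degrees (1.0 is 5 degrees). In form: [[fingers, dx, dy, dz, twist], ...]. A call has 1 to 5 rows; each row is the pose to reach, as a shift and turn from the pose commanded when the call began, along the tool's axes at that moment; what a row does not reach only later rows make up. A row lasts 1/12 s, in which the tool goes at most 41.7 mm and 7.16 degrees, less where a joint would pass 70% of its speed; a pose out of reach is approached as far as the arm can. A call with a gripper value outside its range is refused whole. The fingers move at their own pace and stop on an object; "force" is the grip in N (left out, the last holds). Time passes only in rows, so rows that repeat a pose let the fingers close. It gives the time, the measured TCP pose, the force, the opening and the grip force at its end, in the units of the state.
- robot.sense(): the state, without advancing time (a new reading comes with each control period).
- robot.grab_frame(name): name is "scene" or "top" or "wrist"; returns (picture, depth): 384x512x3 uint8, red, green, blue; 384x512 float32, mm along the optical axis (not along the pixel's ray), 0 where there is no reading.
- robot.calibration(name): a dict with "camera_matrix" (3x3 intrinsics, pixels), "eye" and "rotation" of the camera in the world; the wrist camera has in their place "hand_eye" (4x4, takes a point from camera to tool coordinates, whose origin is the TCP and whose axes are the flange's). Camera axes: x right, y up, looking along -z (the intrinsics and any distortion apply to the point x, -y, -z); pixel columns grow to the right and rows downward; lengths in mm; the calibration is good to about 2 mm. A picture is of the moment at which its call begins: read the wrist's pose just before it. calibration takes no time and is no camera call.
- robot.close_job(): hands the job in; it is judged then, once.
The state is a dict: "time": time; "joints": joint angles; "qd": joint speeds; "effort": joint torques, N m; "eef_pos": TCP position; "orientation": TCP orientation; "contact_force": force on the tool from outside, world axes, zero at the start; "moment": the same for the moment, N m; "gripper_width": finger opening in mm; "grasp_force": force on a finger pad.
Only numpy, scipy, OpenCV 4.12 (cv2) and the standard library are available. Lean on these libraries where they do the work, as an engineer would, in place of code of your own. Each camera call takes 0.05 s, during which the arm holds its last target. There are 200 camera calls.

### The job

Clear all the pipe fittings off the gasket sheet into the parts tray; then take the scriber from its wooden block and scribe the sheet once round the clamped-down pump flange, starting and finishing at the ear nearest the straightedge and going clockwise as seen from above, with the sprung point pressed onto the sheet and its side kept lightly against the flange's edge, at no more than about 3 cm a second. Next scribe the cut-off line in the same slow way along the side of the straightedge that faces the flange, from the clamp nearer the robot to the far one, and stand the scriber back in its block. Leave the other tools and parts on the bench where they are.

Things in the scene. Friction and masses are not known exactly. Their poses are not given: they have to be found in the camera images.
- sheet: Marking-out board, fixed to the bench: a grey-green gasket sheet 280 (x) x 330 (y) mm on plywood 300 x 350 mm. Its flat scribing surface is 14 mm above the bench. Origin: centre of the board, on the bench; z up.
- flange: Dark iron flange, 10 mm thick, held fast on the sheet by a strap, nut and stud (to 33 mm high). Origin: underside centre, on the sheet surface; long axis y, +y ear nearest the straightedge. Outline: the tight band round discs of radius 50 mm at the centre and 22 mm at y = +60 and -60 mm (convex, vertical sides, perimeter 405 mm). Clockwise leads from the +y ear to +x first.
- edge0 (a point): Point on the foot of the flange's edge, at the sheet surface, at the ear nearest the straightedge going clockwise from above (start and finish).
- edge1 (a point): Point on the foot of the flange's edge, at the sheet surface, one sixth of the way round going clockwise from above.
- edge2 (a point): Point on the foot of the flange's edge, at the sheet surface, one third of the way round going clockwise from above.
- edge3 (a point): Point on the foot of the flange's edge, at the sheet surface, at the far ear, half way round going clockwise from above.
- edge4 (a point): Point on the foot of the flange's edge, at the sheet surface, two thirds of the way round going clockwise from above.
- edge5 (a point): Point on the foot of the flange's edge, at the sheet surface, five sixths of the way round going clockwise from above.
- straightedge: Bright steel straightedge 260 x 25 x 8 mm, fixed across the sheet; its x runs along it, away from the robot. Origin: underside centre, on the sheet surface. Its ruling edge is the vertical side at y = -12.5 mm, facing the flange. Screw clamps on its two ends (|x| 105 to 129 mm) reach 41 mm above the sheet and overhang nothing on the flange side.
- line_near (a point): Point on the foot of the straightedge's ruling edge, at the sheet surface, 85 mm from its middle towards the robot: the cut-off line begins here (or up to 10 mm before).
- line_mid (a point): Middle of the ruling edge, at the sheet surface.
- line_far (a point): Point on the ruling edge 85 mm beyond its middle, away from the robot: the cut-off line ends here (or up to 10 mm past).
- scriber: Aluminium scriber, 100 g, round about z, upright in its block. Origin: underside centre of its collar (32 mm across, 6 mm thick), which rests on the block. Above: grip 22 mm in diameter from 6 to 78 mm over the origin, button to 84 mm. Below: nose 10 mm in diameter to 22 mm down, then the sprung point, 6 mm in diameter with a round end, to 44 mm below the origin.
- tip (a point): The very end of the scriber's sprung point, 44 mm below the scriber's origin when not pressed.
- point (a joint): How far the sprung point is pushed up into the scriber, 0 to 0.008 m. The spring gives about 0.6 N at once and 0.3 N more per mm; 3 to 5 mm is a good working press.
- block: Wooden tool block 150 (x) x 60 (y) x 60 mm high, fixed; the scriber's nose hangs in an 18 x 18 mm square hole right through its middle. Two punches 14 mm thick, fixed, stand in it at x = +56 and -56 mm and reach 95 mm above the bench, so the scriber is best pinched along the block's y. Origin: centre of its underside.
- tray: Grey open steel parts tray, fixed, 260 (x) x 230 (y) x 40 mm high, walls and floor about 4 mm thick. Origin: centre of its underside.
- elbow: Copper and brass pipe elbow lying flat, 28 mm high. Origin: on the sheet below its corner. Two legs run from the corner along +x and +y, each 55 mm long; 24 mm in diameter from 14 to 39 mm from the corner, then a 28 mm socket. Pipe axes 14 mm above the underside. 160 g. May be absent.
- tee: Copper and brass pipe tee lying flat, 28 mm high. Origin: below the crossing. Legs along +y, -y and +x, each 50 mm long: 24 mm in diameter to 34 mm out, then a 28 mm socket. Axes 14 mm above the underside. 220 g. May be absent.
- valve: Brass ball valve lying on its flat underside: body block 34 (x) x 36 (y) x 36 mm, round ends 30 mm in diameter along x, 90 mm over all, and a flat red lever 75 x 14 x 5 mm along x (from x = -18 to +58 mm), its top 49 mm above the underside. Origin: underside centre of the block. About 300 g. May be absent.
- motor: Red finned pump motor head with a black cap, standing upright: 58 mm in diameter (fins 60) to 50 mm high, the cap 52 mm in diameter to 70 mm high. Origin: underside centre. About 450 g. May be absent.
- screwdriver: Bystander: screwdriver with a blue handle, 200 mm long, on the bench beyond the sheet. Leave alone.
- wire_brush: Bystander: wooden-handled brush, 200 mm long, on the bench beyond the sheet. Leave alone.
- tin: Bystander: tin 64 mm across, 75 mm high, beside the tool block. Leave alone.

How it is judged:
By the outcome, as a careful person would: the job done as asked, in the order asked, and still so for the second after the job is handed in, with the robot touching nothing.
Of elbow, tee, valve, motor only 2 to 4 are there at a start; the rules pass over those that are not, and their reading is None.
At some moment in a run one of elbow, tee, valve, motor may be knocked a few centimetres aside while the robot is not near it.
It also fails if it takes over 210 s, if anything falls off the work surface, if the arm or the gripper's body presses on something with over 40 N, if the wrist force passes 120 N, or if a joint passes its speed limit or range.

## Working session

There is one attempt and no reset: what is moved stays moved. The work goes in short steps, Python scripts to look and compute and a tool call to move; the robot and the scene stay as the last step left them, time stands still between calls to the robot, and variables do not carry over. Pictures are saved under pics/ and viewed, at most 14 in all, crops included, and the job is handed in when it is done.

Besides the shell and the picture viewer there is one more tool, called as name([rows], argument=value, ...), one row to a line, values as JSON. drive_tool: Moves the arm, as the interface text tells. Its arguments: {"type":"object","properties":{"plan":{"type":"array","items":{"type":"array","items":{"type":"number"}}},"force":{"type":"number"}},"required":["plan"]}

```bash
mkdir -p pics; ls; cat > h.py <<'E'
import numpy as np, cv2
from station import robot
from scipy.spatial.transform import Rotation as R
def snap(n,f):
    s=robot.sense(); im,d=robot.grab_frame(n); cv2.imwrite(f'pics/{f}.png',im[:,:,::-1]); np.savez(f'pics/{f}.npz',im=im,d=d,p=s['eef_pos'],o=s['orientation']); return s,im,d
def cloud(n,f):
    z=np.load(f'pics/{f}.npz'); d=z['d']; c=robot.calibration(n); K=np.array(c['camera_matrix'])
    v,u=np.mgrid[:d.shape[0],:d.shape[1]]
    dist=np.array(c.get('distortion',c.get('dist_coeffs',np.zeros(5))),float)
    uv=cv2.undistortPoints(np.stack([u,v],-1).reshape(-1,1,2).astype(float),K,dist).reshape(*d.shape,2)
    P=np.stack([uv[...,0]*d,-uv[...,1]*d,-d],-1)
    if 'eye' in c: W=P@np.array(c['rotation']).T+np.array(c['eye'])
    else:
        H=np.array(c['hand_eye']); W=(P@H[:3,:3].T+H[:3,3])@R.from_rotvec(z['o']).as_matrix().T+z['p']
    W[d==0]=np.nan
    return z['im'],W
E
python3 - <<'E'
from h import *
print(robot.tcp_to_grasp, robot.sense())
for n in('scene','top','wrist'): print(n,robot.calibration(n))
for n in('scene','top'): snap(n,n+'0')
im,W=cloud('top','top0')
print(np.round(W[::96,::64],0).tolist())
E
```

```text
pics
18.700000000000003 {'time': 0.0, 'joints': array([-1.11141754e+00,  3.53633693e-01,  1.63416038e+00, -4.27552037e-05,
        1.15519567e+00, -2.41787615e-03]), 'qd': array([ 0.00133954,  0.00015958, -0.00044416, -0.00030864,  0.00125349,
       -0.00192523]), 'effort': array([ 4.67000573e-03, -6.05253053e+01, -3.42062938e+01,  1.27171397e-04,
        9.32957948e-03, -1.97990275e-06]), 'eef_pos': array([ 278.23427673, -559.10560882,  230.55947842]), 'orientation': array([-3.05689625e+00, -7.18677119e-01,  5.56649996e-04]), 'contact_force': array([ 1.14626161, -0.40318083, -0.61693627]), 'moment': array([-0.00211695,  0.05182055, -0.01248148]), 'grasp_force': 0.0, 'gripper_width': 85.51985054312023}
scene {'camera_matrix': array([[419.75431418,   0.        , 252.83671099],
       [  0.        , 419.75431418, 195.60704549],
       [  0.        ,   0.        ,   1.        ]]), 'eye': array([1292.21783034, -572.78418992,  834.89034558]), 'rotation': array([0.81723864, 0.35804239, 0.77268125])}
top {'camera_matrix': array([[431.7398857 ,   0.        , 253.22569188],
       [  0.     
[... 361 characters left out ...]
       ,   1.        ]]), 'hand_eye': array([[ 2.31228095e-04,  9.66403982e-01,  2.57027802e-01,
         6.54821470e+01],
       [ 9.99999969e-01, -2.46747584e-04,  2.81283171e-05,
         9.76645562e-01],
       [ 9.06043066e-05,  2.57027787e-01, -9.66404009e-01,
        -1.43346021e+02],
       [ 0.00000000e+00,  0.00000000e+00,  0.00000000e+00,
         1.00000000e+00]])}Traceback (most recent call last):
  File "<stdin>", line 5, in <module>
  File "h.py", line 12, in cloud
    if 'eye' in c: W=P@np.array(c['rotation']).T+np.array(c['eye'])
                     ~~~~~~~~~~~~~~~~~~~~~~~~~~~^~~~~~~~~~~~~~~~~~~
ValueError: operands could not be broadcast together with shapes (384,512) (3,)
```

Rotation is a rotation vector; fix and view.

```bash
sed -i "s/P@np.array(c\['rotation'\]).T/P@R.from_rotvec(c['rotation']).as_matrix().T/" h.py
python3 - <<'E'
from h import *
im,W=cloud('top','top0')
print(np.round(W[::96,::85],0).tolist())
i=cv2.resize(cv2.imread('pics/top0.png'),(800,600)); cv2.imwrite('pics/top0b.png',i)
E
```

```text
[[[1733.0, 1354.0, -713.0], [1772.0, 941.0, -745.0], [1797.0, 510.0, -757.0], [1810.0, 73.0, -753.0], [1824.0, -361.0, -751.0], [1738.0, -739.0, -618.0], [1849.0, -1223.0, -743.0]], [[1098.0, 1095.0, -454.0], [901.0, 542.0, 4.0], [912.0, 291.0, 0.0], [920.0, 39.0, 3.0], [931.0, -212.0, 0.0], [941.0, -464.0, -1.0], [865.0, -609.0, 170.0]], [[603.0, 747.0, -0.0], [613.0, 509.0, -5.0], [612.0, 259.0, 39.0], [626.0, 28.0, 17.0], [639.0, -210.0, 2.0], [648.0, -449.0, 2.0], [657.0, -687.0, 1.0]], [[340.0, 701.0, 2.0], [349.0, 475.0, -4.0], [357.0, 246.0, -2.0], [366.0, 18.0, 2.0], [375.0, -210.0, -2.0], [384.0, -436.0, 0.0], [392.0, -642.0, 36.0]]]
```

View pics/top0b.png

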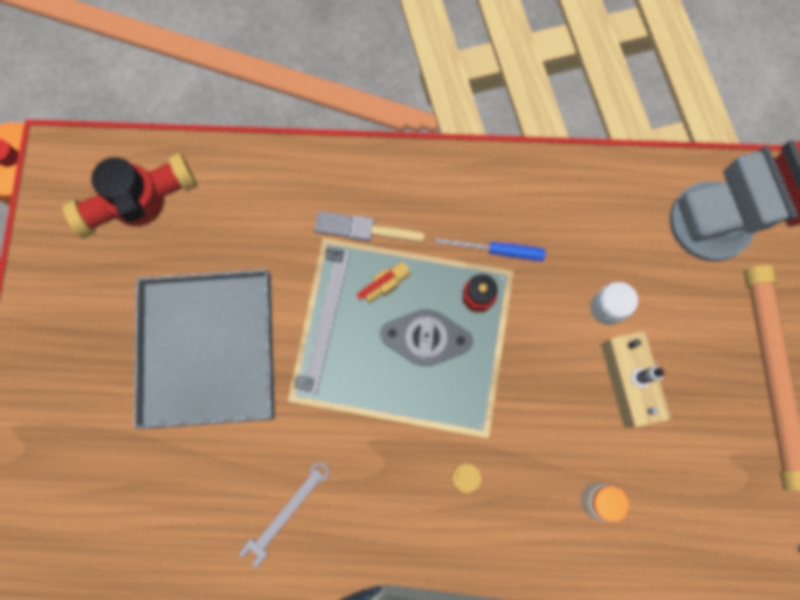

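View pics/scene0.png

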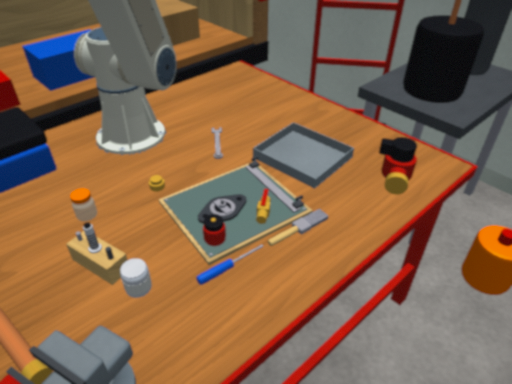

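```bash
python3 - <<'E'
from h import *
im,W=cloud('top','top0')
hsv=cv2.cvtColor(im,cv2.COLOR_RGB2HSV).astype(int)
def reg(u0,u1,v0,v1):
    m=np.zeros(im.shape[:2],bool); s=.64; m[int(v0*s):int(v1*s),int(u0*s):int(u1*s)]=1; return m
def show(n,m):
    p=W[m]; p=p[~np.isnan(p).any(1)]; c,(w,h),a=cv2.minAreaRect(p[:,:2].astype(np.float32))
    print(n,len(p),'mean',p.mean(0).round(1),'rect',np.round(c,1),round(w,1),round(h,1),round(a,1),'zmed',np.median(p[:,2]).round(1))
r=reg(455,505,265,315); show('motorcap',r&(W[...,2]>70)); show('motorall',r&(W[...,2]>30))
r=reg(350,418,255,310); red=(hsv[...,0]<8)|(hsv[...,0]>172)
show('lever',r&red&(hsv[...,1]>150)&(W[...,2]>45)); show('valve all',r&(W[...,2]>26))
show('tray',reg(125,280,262,435)&(W[...,2]>28)&(hsv[...,1]<90))
r=reg(600,675,325,430); show('blocktop',r&(W[...,2]>52)&(W[...,2]<70)); show('scriber',reg(630,670,355,390)&(W[...,2]>110)); show('collar etc',reg(625,670,355,395)&(W[...,2]>80))
show('sheet',reg(285,515,235,440)&(hsv[...,0]>60)&(hsv[...,0]<105)&(W[...,2]<22)&(W[...,2]>6)&(hsv[...,1]>20))
E
```

```text
motorcap 312 mean [ 634.9 -111.8   83.1] rect [ 635.7 -112.2] 50.3 50.9 88.5 zmed 83.3
motorall 433 mean [ 630.6 -110.    75.3] rect [ 633.1 -111.2] 55.5 55.4 18.9 zmed 82.3
lever 86 mean [642.8  67.5  63. ] rect [642.4  68.1] 10.6 68.1 39.5 zmed 62.8
valve all 415 mean [648.4  53.3  50.4] rect [649.9  57.3] 37.1 102.6 37.0 zmed 48.0
tray 848 mean [531.1 373.3  37.2] rect [526.2 362.7] 260.7 232.4 6.3 zmed 38.1
blocktop 1206 mean [ 495.4 -376.5   59.5] rect [ 498.2 -379. ] 149.7 63.4 14.1 zmed 59.4
scriber 96 mean [ 496.8 -375.   134.7] rect [ 497.3 -377.2] 21.0 18.6 43.5 zmed 137.9
collar etc 137 mean [ 496.4 -373.8  123.2] rect [ 497.3 -376.9] 21.4 19.2 43.2 zmed 132.2
sheet 8063 mean [548.8  16.1  13.8] rect [566.4  19.4] 324.2 273.6 82.1 zmed 13.7
```

```bash
cat >> h.py <<'E'
def to(x,y,z,fy=None):
    "units from the measured pose to TCP target x,y,z with finger line at fy deg"
    s=robot.sense(); M=R.from_rotvec(s['orientation']).as_matrix(); d=M.T@(np.array([x,y,z])-s['eef_pos'])/25
    f=np.degrees(np.arctan2(M[1,1],M[0,1])); tw=0 if fy is None else (f-fy+90)%180-90   # tool z is down: +twist lowers world yaw
    print('t',round(s['time'],2),'pos',s['eef_pos'].round(1),'fy',round(f,1),'tilt',M[:,2].round(3),'F',s['contact_force'].round(1),'w',round(s['gripper_width'],1),'j6',round(s['joints'][5],2))
    print('  -> d',d.round(3),'twist',round(tw/5,3))
E
python3 - <<'E'
from h import *
for n in (40,90,130): to(635.7,-112.2,200,n)
to(635.7,-112.2,29)
E
```

```text
t 0.1 pos [ 278.3 -559.2  230.7] fy -63.5 tilt [-0.001  0.001 -1.   ] F [-0.5 -0.3 -0.1] w 86.0 j6 -0.0
  -> d [20.765 -9.635  1.238] twist 15.292
t 0.1 pos [ 278.3 -559.2  230.7] fy -63.5 tilt [-0.001  0.001 -1.   ] F [-0.5 -0.3 -0.1] w 86.0 j6 -0.0
  -> d [20.765 -9.635  1.238] twist 5.292
t 0.1 pos [ 278.3 -559.2  230.7] fy -63.5 tilt [-0.001  0.001 -1.   ] F [-0.5 -0.3 -0.1] w 86.0 j6 -0.0
  -> d [20.765 -9.635  1.238] twist -2.708
t 0.1 pos [ 278.3 -559.2  230.7] fy -63.5 tilt [-0.001  0.001 -1.   ] F [-0.5 -0.3 -0.1] w 86.0 j6 -0.0
  -> d [20.765 -9.626  8.078] twist 0.0
```

drive_tool([
  [85,0.6,-0.3,0,0],
  [85,1.8,-0.84,0,-0.5],
  [85,3.2,-1.5,0,-1],
  [85,4.6,-2.15,0,-1.5],
  [85,6,-2.8,0,-2],
])

```text
time: 0.52
eef_pos: [382.3, -427.9, 231.0]
orientation: [-2.983, -0.985, -0.0]
contact_force: [1.1, 0.2, -0.5]
gripper_width: 85.3
grasp_force: 0.0
```

```bash
python3 - <<'E'
from h import *
to(635.7,-112.2,200,-50)
E
```

```text
t 0.52 pos [ 382.3 -427.9  231. ] fy -53.5 tilt [-0.     0.001 -1.   ] F [ 1.1  0.2 -0.5] w 85.3 j6 0.09
  -> d [15.661 -4.111  1.247] twist -0.693
```

drive_tool([
  [85,1.2,-0.3,0,0],
  [85,2.4,-0.6,0,0],
  [85,3.6,-0.9,0,0],
  [85,4.8,-1.25,0,0],
  [85,6,-1.6,0,0],
])

```text
time: 0.93
eef_pos: [479.2, -306.5, 231.1]
orientation: [-2.983, -0.983, 0.0]
contact_force: [1.2, 0.0, -0.8]
gripper_width: 84.9
grasp_force: 0.0
```

drive_tool([
  [85,1.2,-0.3,0,0],
  [85,2.4,-0.6,0,0],
  [85,3.6,-0.9,0,0],
  [85,4.8,-1.25,0,0],
  [85,6,-1.6,0,0],
])

```text
time: 1.35
eef_pos: [575.9, -185.2, 231.1]
orientation: [-2.983, -0.983, 0.0]
contact_force: [0.8, -1.1, 0.9]
gripper_width: 84.6
grasp_force: 0.0
```

drive_tool([
  [85,1,-0.25,0,0],
  [85,2,-0.5,0,0],
  [85,2.6,-0.65,0,0],
  [85,2.6,-0.65,0,0],
  [85,2.6,-0.65,0,0],
])

```text
time: 1.77
eef_pos: [617.7, -135.0, 230.9]
orientation: [-2.983, -0.985, 0.002]
contact_force: [-0.3, -0.2, 0.0]
gripper_width: 84.9
grasp_force: 0.0
```

```bash
python3 - <<'E'
from h import *
to(635.7,-112.2,32)
snap('wrist','w1')
im,W=cloud('wrist','w1'); m=(W[...,2]>70)&(np.hypot(W[...,0]-635.7,W[...,1]+112.2)<50)
print(m.sum(), cv2.minEnclosingCircle(W[m][:,:2].astype(np.float32)), W[m].mean(0))
E
```

```text
t 1.77 pos [ 617.7 -135.   230.9] fy -53.4 tilt [-0.001 -0.    -1.   ] F [-0.3 -0.2  0. ] w 84.9 j6 0.72
  -> d [ 1.126 -0.299  7.954] twist 0.0
28273 ((625.5914306640625, -120.61048126220703), 48.12571716308594) [ 626.4231611  -120.30789259  294.33786784]
```

View pics/w1.png

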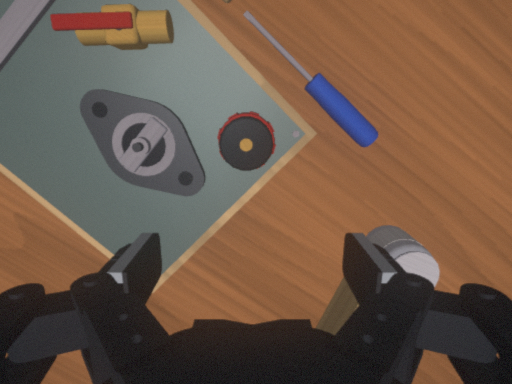

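```bash
python3 - <<'E'
from h import *
im,W=cloud('wrist','w1'); v,u=np.mgrid[:384,:512]; z=W[...,2]
m=(z>74)&(z<100)&(abs(u-246)<45)&(abs(v-140)<45)
print(m.sum(), cv2.minEnclosingCircle(W[m][:,:2].astype(np.float32)), W[m].mean(0))
c=cv2.minEnclosingCircle(W[m][:,:2].astype(np.float32))[0]
to(c[0],c[1],32)
m=(u<190)&(v<60)&(z>26)&(u>45)&(z<90); r=cv2.minAreaRect(W[m][:,:2].astype(np.float32)); print('valve',r,np.median(W[m],0))
m=(u>170)&(u<200)&(v>80)&(v<110);print('sheet',np.median(W[m],0))
E
```

```text
2271 ((639.5385131835938, -112.69637298583984), 25.962766647338867) [ 640.35467722 -112.07567219   84.57873097]
t 1.82 pos [ 617.3 -135.7  230.9] fy -53.5 tilt [-0.001 -0.    -1.   ] F [ 0.1 -0.3 -1.1] w 85.0 j6 0.72
  -> d [ 1.271 -0.207  7.956] twist 0.0
valve ((652.66552734375, 57.1804313659668), (36.57213592529297, 102.39151000976562), 38.1649169921875) [654.0603215   49.04221968  49.30199912]
sheet [nan nan nan]
```

drive_tool([
  [85,0.6,-0.1,0.5,0],
  [85,1.22,-0.23,1.2,0],
  [85,1.22,-0.23,2.2,0],
  [85,1.22,-0.23,3.2,0],
  [85,1.22,-0.23,4,0],
])

```text
time: 2.23
eef_pos: [638.1, -113.1, 128.9]
orientation: [-2.984, -0.981, 0.002]
contact_force: [0.1, 0.6, -1.0]
gripper_width: 84.8
grasp_force: 0.0
```

drive_tool([
  [85,0,0,1,0],
  [85,0,0,2,0],
  [85,0,0,3,0],
  [85,0,0,3.6,0],
  [85,0,0,3.9,0],
])

```text
time: 2.65
eef_pos: [637.0, -113.2, 30.6]
orientation: [-2.983, -0.98, 0.006]
contact_force: [0.6, 0.0, 0.2]
gripper_width: 84.7
grasp_force: 0.0
```

drive_tool([
  [65,0,0,0,0],
  [55,0,0,0,0],
  [50,0,0,0,0],
  [50,0,0,0,0],
  [50,0,0,0,0],
], force=50)

```text
time: 3.07
eef_pos: [639.7, -113.2, 34.9]
orientation: [2.983, 0.982, 0.002]
contact_force: [0.3, -0.1, 0.3]
gripper_width: 56.7
grasp_force: 54.1
```

drive_tool([
  [50,0,0,0,0],
  [50,0,0,-0.2,0],
  [50,0,0,-0.5,0],
  [50,0,0,-0.9,0],
])

```text
time: 3.4
eef_pos: [638.4, -112.8, 56.4]
orientation: [-2.983, -0.983, 0.002]
contact_force: [-0.3, 0.4, -3.8]
gripper_width: 56.8
grasp_force: 54.0
```

```bash
python3 - <<'E'
from h import *
to(560,400,150,-50); print(robot.sense()['grasp_force'])
E
```

```text
t 3.4 pos [ 638.4 -112.8   56.4] fy -53.5 tilt [-0.002  0.    -1.   ] F [-0.3  0.4 -3.8] w 56.8 j6 0.76
  -> d [  9.666 -18.364  -3.736] twist -0.707
54.04269576072693
```

drive_tool([
  [50,0,0,-0.6,0],
  [50,0,0,-1.5,0],
  [50,0,0,-2.5,0],
  [50,0.3,-0.5,-3.4,0],
  [50,0.8,-1.4,-3.8,0],
])

```text
time: 3.82
eef_pos: [636.4, -74.7, 155.6]
orientation: [2.982, 0.979, 0.007]
contact_force: [1.1, 0.6, -3.6]
gripper_width: 56.7
grasp_force: 54.3
```

drive_tool([
  [50,0.6,-1.1,0,0],
  [50,1.2,-2.2,0,0],
  [50,1.9,-3.35,0,0],
  [50,2.5,-4.5,0,0],
  [50,3.1,-5.6,0,0],
])

```text
time: 4.23
eef_pos: [613.0, 87.3, 152.3]
orientation: [2.984, 0.983, 0.001]
contact_force: [0.9, -0.1, -4.2]
gripper_width: 57.1
grasp_force: 54.3
```

drive_tool([
  [50,0.6,-1.1,0,0],
  [50,1.2,-2.2,0,0],
  [50,1.9,-3.35,0,0],
  [50,2.5,-4.5,0,0],
  [50,3.1,-5.6,0,0],
])

```text
time: 4.65
eef_pos: [592.1, 246.1, 152.3]
orientation: [-2.984, -0.983, -0.001]
contact_force: [0.6, -0.3, -3.6]
gripper_width: 56.4
grasp_force: 54.3
```

drive_tool([
  [50,0.6,-1.1,0,0],
  [50,1.2,-2.2,0,0],
  [50,1.9,-3.3,0,0],
  [50,2.5,-4.3,0,0],
  [50,3,-5.2,0,0],
])

```text
time: 5.07
eef_pos: [575.3, 395.6, 152.3]
orientation: [-2.983, -0.984, -0.001]
contact_force: [1.4, 0.0, -3.6]
gripper_width: 56.4
grasp_force: 54.3
```

```bash
python3 - <<'E'
from h import *
to(575,395,26)
E
```

```text
t 5.07 pos [575.3 395.6 152.3] fy -53.5 tilt [ 0.001  0.001 -1.   ] F [ 1.4  0.  -3.6] w 56.4 j6 1.53
  -> d [-0.029  0.015  5.052] twist 0.0
```

drive_tool([
  [50,0,0,0.8,0],
  [50,0,0,1.8,0],
  [50,0,0,2.8,0],
  [50,0,0,3.8,0],
  [50,0,0,4.5,0],
])

```text
time: 5.48
eef_pos: [574.7, 393.1, 37.3]
orientation: [2.983, 0.983, -0.003]
contact_force: [-0.9, 0.3, -4.9]
gripper_width: 56.4
grasp_force: 54.3
```

drive_tool([
  [50,0,0,0.3,0],
  [50,0,0,0.57,0],
  [50,0,0,0.57,0],
  [80,0,0,0.57,0],
  [80,0,0,0.57,0],
])

```text
time: 5.9
eef_pos: [576.9, 394.3, 26.3]
orientation: [-2.983, -0.983, -0.005]
contact_force: [0.2, -0.1, 0.4]
gripper_width: 78.5
grasp_force: 0.0
```

drive_tool([
  [80,0,0,0,0],
  [80,0,0,0,0],
  [80,0,0,-0.5,0],
  [80,0,0,-1.5,0],
  [80,0,0,-2.5,0],
])

```text
time: 6.32
eef_pos: [575.1, 393.1, 87.8]
orientation: [2.984, 0.983, -0.003]
contact_force: [1.0, 0.8, 0.7]
gripper_width: 80.2
grasp_force: 0.0
```

drive_tool([
  [85,0,0,-1.2,0],
  [85,0,0,-2.4,0],
  [85,0,0,-3.5,0],
  [85,0,0,-4.5,0],
  [85,0,0,-5.5,0],
])

```text
time: 6.73
eef_pos: [575.7, 393.5, 227.5]
orientation: [-2.984, -0.983, -0.002]
contact_force: [0.3, 0.1, 0.8]
gripper_width: 85.1
grasp_force: 0.0
```

```bash
python3 - <<'E'
from h import *
to(654,52,220,38.5)
snap('top','top1'); im,W=cloud('top','top1'); v,u=np.mgrid[:384,:512]; z=W[...,2]
m=(u>224)&(u<268)&(v>163)&(v<200)&(z>26); print(m.sum(),cv2.minAreaRect(W[m][:,:2].astype(np.float32)))
m=(u>85)&(u<177)&(v>165)&(v<275)&(z>60)&(z<90)
if m.sum(): print('motor',cv2.minAreaRect(W[m][:,:2].astype(np.float32)),m.sum())
E
```

```text
t 6.73 pos [575.7 393.5 227.5] fy -53.5 tilt [ 0.001  0.001 -1.   ] F [0.3 0.1 0.8] w 85.1 j6 1.53
  -> d [-5.599 12.847  0.291] twist 17.592
413 ((649.5298461914062, 57.19735336303711), (35.623958587646484, 102.16429138183594), 36.342891693115234)
motor ((574.0327758789062, 392.3846435546875), (49.7919807434082, 49.34232711791992), 48.69740676879883) 313
```

drive_tool([
  [85,-0.5,1.2,0,0],
  [85,-1.1,2.5,0,0],
  [85,-1.7,3.8,0,0],
  [85,-2.2,5.2,0,0],
  [85,-2.8,6.4,0,0],
])

```text
time: 7.2
eef_pos: [615.1, 221.5, 225.7]
orientation: [2.984, 0.983, 0.002]
contact_force: [0.0, -0.0, -0.2]
gripper_width: 85.1
grasp_force: 0.0
```

drive_tool([
  [85,-0.6,1.3,0,0],
  [85,-1.1,2.6,0,0],
  [85,-1.7,3.9,0,0],
  [85,-2.2,5.1,0,0],
  [85,-2.5,5.8,0,0],
])

```text
time: 7.62
eef_pos: [650.9, 66.1, 225.7]
orientation: [2.984, 0.98, 0.002]
contact_force: [-0.9, 0.1, -0.7]
gripper_width: 84.9
grasp_force: 0.0
```

drive_tool([
  [85,0,0,0,-1.3],
  [85,0,0,0,-2.6],
  [85,0,0,0,-3.9],
  [85,0,0,0,-5.2],
  [85,0,0,0,-6.5],
])

```text
time: 8.03
eef_pos: [650.4, 69.3, 225.5]
orientation: [2.585, 1.785, 0.001]
contact_force: [0.2, -0.0, 1.3]
gripper_width: 85.1
grasp_force: 0.0
```

drive_tool([
  [85,0,0,0,-1.3],
  [85,0,0,0,-2.6],
  [85,0,0,0,-3.9],
  [85,0,0,0,-5.2],
  [85,0,0,0,-6.5],
])

```text
time: 8.45
eef_pos: [650.4, 69.5, 225.5]
orientation: [1.981, 2.437, 0.001]
contact_force: [0.7, -0.4, -0.5]
gripper_width: 84.7
grasp_force: 0.0
```

drive_tool([
  [85,0,0,0,-1.3],
  [85,0,0,0,-2.6],
  [85,0,0,0,-3.9],
  [85,0,0,0,-5],
  [85,0,0,0,-5.3],
])

```text
time: 8.87
eef_pos: [650.4, 69.4, 225.5]
orientation: [1.37, 2.826, 0.001]
contact_force: [0.2, -0.1, 0.7]
gripper_width: 85.1
grasp_force: 0.0
```

```bash
python3 - <<'E'
from h import *
snap('wrist','w2'); im,W=cloud('wrist','w2'); v,u=np.mgrid[:384,:512]; z=W[...,2]
hsv=cv2.cvtColor(im,cv2.COLOR_RGB2HSV).astype(int)
m=(np.hypot(W[...,0]-654,W[...,1]-52)<70)&(z>26)&(z<75)&(hsv[...,1]>120)
n,l,st,_=cv2.connectedComponentsWithStats(m.astype(np.uint8)); m=l==1+np.argmax(st[1:,4])
r=cv2.minAreaRect(W[m][:,:2].astype(np.float32)); print('valve',r,np.median(W[m],0),m.sum())
to(653.5,52,21,38)
E
```

```text
valve ((652.8311767578125, 57.55141830444336), (32.825103759765625, 100.69332122802734), 37.72941589355469) [652.15456231  58.14789682  50.69094691] 2212
t 8.92 pos [650.4  69.4 225.5] fy 38.2 tilt [ 0.001  0.    -1.   ] F [-0.5 -0.5  0.3] w 85.1 j6 -0.56
  -> d [-0.621 -0.34   8.181] twist 0.039
```

View pics/w2.png

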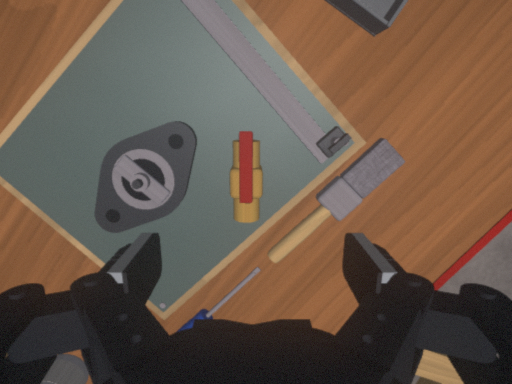

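drive_tool([
  [62,-0.3,-0.15,0.6,0],
  [62,-0.66,-0.29,1.5,0],
  [62,-0.66,-0.29,2.5,0],
  [62,-0.66,-0.29,3.5,0],
  [62,-0.66,-0.29,4.5,0],
])

```text
time: 9.33
eef_pos: [655.0, 51.8, 111.9]
orientation: [1.38, 2.821, 0.001]
contact_force: [0.2, -1.1, 0.5]
gripper_width: 61.8
grasp_force: 0.0
```

drive_tool([
  [62,0,0,0.9,0],
  [62,0,0,1.8,0],
  [62,0,0,2.7,0],
  [62,0,0,3.4,0],
  [62,0,0,3.66,0],
])

```text
time: 9.75
eef_pos: [653.4, 51.9, 18.4]
orientation: [-1.378, -2.82, 0.002]
contact_force: [0.1, 0.4, -1.9]
gripper_width: 62.1
grasp_force: 0.0
```

drive_tool([
  [62,0,0,0,0],
  [45,0,0,0,0],
  [28,0,0,0,0],
  [28,0,0,0,0],
  [28,0,0,0,0],
], force=50)

```text
time: 10.17
eef_pos: [656.1, 52.1, 22.3]
orientation: [1.377, 2.821, 0.002]
contact_force: [0.4, 1.0, 6.6]
gripper_width: 35.7
grasp_force: 51.2
```

drive_tool([
  [28,0,0,0,0],
  [28,0,0,-0.2,0],
  [28,0,0,-0.6,0],
  [28,0,0,-1.2,0],
  [28,0,0,-2,0],
])

```text
time: 10.58
eef_pos: [653.5, 51.9, 70.4]
orientation: [-1.377, -2.821, 0.002]
contact_force: [0.0, 0.0, -2.2]
gripper_width: 35.4
grasp_force: 50.2
```

```bash
python3 - <<'E'
from h import *
to(470,330,140); print(robot.sense()['grasp_force'])
E
```

```text
t 10.58 pos [653.5  51.9  70.4] fy 38.0 tilt [-0.003 -0.    -1.   ] F [ 0.   0.  -2.2] w 35.4 j6 -0.59
  -> d [13.292  1.049 -2.766] twist 0.0
50.2023321390152
```

drive_tool([
  [28,0,0,-1,0],
  [28,0.2,0,-2,0],
  [28,0.8,0,-2.8,0],
  [28,1.8,0.1,-2.8,0],
  [28,2.9,0.2,-2.8,0],
])

```text
time: 11.0
eef_pos: [615.0, 112.2, 143.1]
orientation: [1.379, 2.819, 0.003]
contact_force: [-0.8, 0.2, -3.2]
gripper_width: 35.4
grasp_force: 50.4
```

drive_tool([
  [28,1.2,0.1,0,0],
  [28,2.4,0.2,0,0],
  [28,3.6,0.3,0,0],
  [28,4.8,0.4,0,0],
  [28,6,0.5,0,0],
])

```text
time: 11.42
eef_pos: [530.6, 239.1, 141.3]
orientation: [1.379, 2.823, 0.0]
contact_force: [1.0, 0.1, -2.4]
gripper_width: 35.2
grasp_force: 50.4
```

drive_tool([
  [28,1.2,0.1,0,0],
  [28,2.4,0.2,0,0],
  [28,3.4,0.3,0,0],
  [28,4.1,0.35,0,0],
  [28,4.4,0.35,0,0],
])

```text
time: 11.83
eef_pos: [469.5, 332.1, 141.2]
orientation: [-1.376, -2.824, -0.001]
contact_force: [-0.4, 0.3, -1.9]
gripper_width: 35.2
grasp_force: 50.4
```

drive_tool([
  [28,0,0,0.8,0],
  [28,0,0,1.8,0],
  [28,0,0,2.8,0],
  [28,0,0,3.6,0],
  [28,0,0,4.3,0],
])

```text
time: 12.25
eef_pos: [470.8, 329.5, 32.1]
orientation: [-1.378, -2.823, 0.001]
contact_force: [-0.0, 0.1, -2.6]
gripper_width: 35.0
grasp_force: 50.3
```

```bash
python3 - <<'E'
from h import *
to(470,330,13)
E
```

```text
t 12.25 pos [470.8 329.5  32.1] fy 37.9 tilt [-0.001 -0.001 -1.   ] F [-0.   0.1 -2.6] w 35.0 j6 -0.05
  -> d [ 0.037 -0.012  0.763] twist 0.0
```

drive_tool([
  [28,0,0,0.4,0],
  [28,0,0,0.83,0],
  [28,0,0,0.83,0],
  [62,0,0,0.83,0],
  [62,0,0,0.83,0],
])

```text
time: 12.67
eef_pos: [471.8, 330.6, 13.0]
orientation: [1.378, 2.822, 0.002]
contact_force: [-0.6, -0.7, -0.1]
gripper_width: 58.2
grasp_force: 0.0
```

drive_tool([
  [62,0,0,0,0],
  [62,0,0,-0.5,0],
  [62,0,0,-1.5,0],
  [62,0,0,-2.6,0],
  [62,0,0,-3.8,0],
])

```text
time: 13.08
eef_pos: [470.6, 330.0, 108.9]
orientation: [-1.378, -2.823, 0.001]
contact_force: [0.6, 1.3, -0.6]
gripper_width: 62.0
grasp_force: 0.0
```

drive_tool([
  [62,0,0,-1,0],
  [62,0,0,-2,0],
  [62,0,0,-3,0],
  [62,0,0,-4,0],
  [62,0,0,-5,0],
])

```text
time: 13.5
eef_pos: [470.8, 330.2, 235.1]
orientation: [1.378, 2.823, 0.002]
contact_force: [0.5, 0.5, -0.0]
gripper_width: 62.2
grasp_force: 0.0
```

```bash
cat > fit.py <<'E'
from h import *
from scipy.optimize import least_squares
def ray(n,f,uv,zp):
    "pixels to points on the plane z=zp"
    z=np.load(f'pics/{f}.npz'); c=robot.calibration(n); K=np.array(c['camera_matrix'])
    a=cv2.undistortPoints(np.asarray(uv,float).reshape(-1,1,2),K,np.zeros(5)).reshape(-1,2); D=np.c_[a[:,0],-a[:,1],-np.ones(len(a))]
    if 'eye' in c: D=D@R.from_rotvec(c['rotation']).as_matrix().T; e=np.array(c['eye'])
    else:
        H=np.array(c['hand_eye']); M=R.from_rotvec(z['o']).as_matrix(); D=D@(M@H[:3,:3]).T; e=M@H[:3,3]+z['p']
    return (e+D*((zp-e[2])/D[:,2])[:,None])[:,:2]
def pix(n,f,P):
    z=np.load(f'pics/{f}.npz'); c=robot.calibration(n); K=np.array(c['camera_matrix']); H=np.array(c['hand_eye']) if n=='wrist' else None
    M=R.from_rotvec(z['o']).as_matrix(); p=(np.asarray(P)-z['p'])@M; q=(p-H[:3,3])@H[:3,:3]; a=np.c_[q[:,0],-q[:,1],-q[:,2]]@K.T; return a[:,:2]/a[:,2:]
def outline(off=0,n=800):
    "flange outline at equal arc steps, clockwise from +y ear; returns points, outward normals"
    T=np.linspace(0,2*np.pi,200001); nx,ny=np.sin(T),np.cos(T)      # clockwise from +y
    al=np.arccos(28/60); h=np.where(np.abs(ny)>np.cos(al),22+60*np.abs(ny),50.)
    # support function: tangent where r1+60cos=50
    r=np.where(np.abs(ny)>28/60,22.,50.); cy=np.where(ny>28/60,60.,np.where(ny<-28/60,-60.,0.))
    P=np.c_[(r+off)*nx,cy+(r+off)*ny]; s=np.r_[0,np.cumsum(np.hypot(*np.diff(P,axis=0).T))]; q=np.linspace(0,s[-1],n,endpoint=False)
    X=np.c_[np.interp(q,s,P[:,0]),np.interp(q,s,P[:,1])]; a=np.interp(q,s,T); return X,np.c_[np.sin(a),np.cos(a)],s[-1]
def fitflange(P,x0):
    O,N,_=outline(0,1500)
    def res(p):
        c,s=np.cos(p[2]),np.sin(p[2]); L=(P-p[:2])@np.array([[c,-s],[s,c]])
        i=np.argmin(((L[:,None]-O[None])**2).sum(-1),1); return ((L-O[i])*N[i]).sum(1)
    r=least_squares(res,x0,loss='soft_l1',f_scale=1.5); return r.x,np.sqrt((r.fun**2).mean()),res(r.x)
E
python3 - <<'E'
from fit import *
print(outline()[2])
im,W=cloud('wrist','w2'); g=cv2.cvtColor(im,cv2.COLOR_RGB2GRAY)
print('flange px grey',g[200,108],g[140,175],'sheet',g[100,140],g[130,210],'edge',g[80,260], 'pts',W[178,138],W[190,110])
to(560,-10,230,90)
E
```

```text
404.87209303074405
flange px grey 69 56 sheet 111 122 edge 134 pts [559.91013765 -18.27672079  39.76523168] [539.63400353 -57.26848148  24.31632825]
t 13.5 pos [470.8 330.2 235.1] fy 38.0 tilt [ 0.001  0.001 -1.   ] F [ 0.5  0.5 -0. ] w 62.2 j6 -0.05
  -> d [-12.924  -5.557   0.195] twist -10.407
```

```bash
python3 - <<'E'
from h import *
to(606,-8,200)
E
```

```text
t 13.5 pos [470.8 330.2 235.1] fy 38.0 tilt [ 0.001  0.001 -1.   ] F [ 0.5  0.5 -0. ] w 62.2 j6 -0.05
  -> d [-13.993  -4.059   1.397] twist 0.0
```

drive_tool([
  [62,-1,-0.3,0,0],
  [62,-2.2,-0.6,0,0],
  [62,-3.5,-1,0,0],
  [62,-4.8,-1.4,0.2,0],
  [62,-6,-1.75,0.5,0],
])

```text
time: 13.92
eef_pos: [529.5, 183.7, 221.9]
orientation: [1.377, 2.821, 0.003]
contact_force: [0.7, 0.1, -0.1]
gripper_width: 62.1
grasp_force: 0.0
```

drive_tool([
  [62,-1.2,-0.35,0.2,0],
  [62,-2.4,-0.7,0.4,0],
  [62,-3.6,-1,0.6,0],
  [62,-4.8,-1.4,0.8,0],
  [62,-6,-1.75,0.9,0],
])

```text
time: 14.33
eef_pos: [586.5, 38.4, 198.1]
orientation: [1.378, 2.823, 0.0]
contact_force: [1.4, -0.3, 0.1]
gripper_width: 61.7
grasp_force: 0.0
```

drive_tool([
  [62,-1,-0.3,0,0],
  [62,-1.7,-0.5,0,0],
  [62,-2,-0.55,0,0],
  [62,-2,-0.55,0,0],
  [62,-2,-0.55,0,0],
])

```text
time: 14.75
eef_pos: [606.3, -7.5, 197.9]
orientation: [1.379, 2.823, 0.001]
contact_force: [0.2, -0.1, -0.1]
gripper_width: 61.9
grasp_force: 0.0
```

```bash
python3 - <<'E'
from h import *
snap('wrist','w3'); to(538,78,200)
E
```

```text
t 14.8 pos [606.1  -7.1 197.7] fy 38.0 tilt [ 0.  0. -1.] F [ 0.5 -0.1  0. ] w 61.9 j6 -0.68
  -> d [ 4.357 -0.053 -0.089] twist 0.0
```

View pics/w3.png

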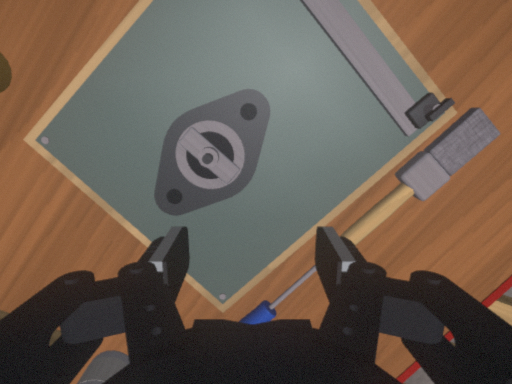

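drive_tool([
  [62,0.8,0,0,0],
  [62,1.8,0,0,0],
  [62,3,0,0,0],
  [62,4,0,0,0],
  [62,4.36,0,0,0],
])

```text
time: 15.22
eef_pos: [536.6, 81.1, 197.4]
orientation: [-1.374, -2.823, -0.0]
contact_force: [-0.0, 0.2, -0.4]
gripper_width: 61.8
grasp_force: 0.0
```

drive_tool([
  [62,0,0,0,1.3],
  [62,0,0,0,2.6],
  [62,0,0,0,3.9],
  [62,0,0,0,5.2],
  [62,0,0,0,6.6],
])

```text
time: 15.63
eef_pos: [539.3, 78.8, 197.6]
orientation: [2.128, 2.311, 0.0]
contact_force: [0.2, 0.4, 0.5]
gripper_width: 61.8
grasp_force: 0.0
```

drive_tool([
  [62,0,0,0,1.4],
  [62,0,0,0,2.8],
  [62,0,0,0,4.2],
  [62,0,0,0,5.6],
  [62,0,0,0,7],
])

```text
time: 16.05
eef_pos: [539.3, 78.7, 197.5]
orientation: [2.725, 1.563, 0.0]
contact_force: [-0.4, -0.8, 1.0]
gripper_width: 62.1
grasp_force: 0.0
```

drive_tool([
  [62,0,0,0,1.4],
  [62,0,0,0,2.8],
  [62,0,0,0,4.2],
  [62,0,0,0,5.6],
  [62,0,0,0,7],
])

```text
time: 16.47
eef_pos: [539.3, 78.6, 197.5]
orientation: [3.069, 0.672, 0.001]
contact_force: [0.3, 0.2, -0.3]
gripper_width: 61.7
grasp_force: 0.0
```

drive_tool([
  [62,0,0,0,1.4],
  [62,0,0,0,2.8],
  [62,0,0,0,4.2],
  [62,0,0,0,5.6],
  [62,0,0,0,7],
])

```text
time: 16.88
eef_pos: [539.3, 78.7, 197.5]
orientation: [-3.129, 0.282, -0.0]
contact_force: [0.0, -0.2, -0.5]
gripper_width: 61.8
grasp_force: 0.0
```

drive_tool([
  [62,0,0,0,1.4],
  [62,0,0,0,2.8],
  [62,0,0,0,4.2],
  [62,0,0,0,5.4],
  [62,0,0,0,6],
])

```text
time: 17.3
eef_pos: [539.3, 78.7, 197.5]
orientation: [-2.949, 1.082, -0.0]
contact_force: [-0.2, -0.4, -0.0]
gripper_width: 62.1
grasp_force: 0.0
```

drive_tool([
  [62,0,0,0,1.3],
  [62,0,0,0,2.2],
  [62,0,0,0,2.4],
  [62,0,0,0,2.4],
])

```text
time: 17.63
eef_pos: [539.4, 78.5, 197.5]
orientation: [-2.824, 1.375, -0.0]
contact_force: [-0.5, -0.0, -0.2]
gripper_width: 62.5
grasp_force: 0.0
```

```bash
python3 - <<'E'
from fit import *
snap('wrist','w4'); to(538,78,200)
P=None
for f in('w2','w3','w4'):
    im=np.load(f'pics/{f}.npz')['im']; g=cv2.cvtColor(im,cv2.COLOR_RGB2GRAY); mask=np.zeros_like(g)
    # rough region: predicted flange disc area
    q=pix('wrist',f,[[560,-18,24],[610,30,14]])
    Wm=ray('wrist',f,np.stack(np.mgrid[:512,:384][::1],-1).reshape(-1,2),24).reshape(512,384,2).transpose(1,0,2)
    near=np.hypot(Wm[...,0]-560,Wm[...,1]+18)<98
    hs=cv2.GaussianBlur(g,(3,3),0); m=((hs<90)&near).astype(np.uint8)
    cs,_=cv2.findContours(m,cv2.RETR_EXTERNAL,cv2.CHAIN_APPROX_NONE); c=max(cs,key=cv2.contourArea)[:,0]
    P=ray('wrist',f,c,24); x,e,r=fitflange(P,[560,-18,-np.radians(8)]); print(f,'flange',x[:2].round(2),np.degrees(x[2]).round(2),'rms',e.round(2),len(c))
E
```

```text
t 17.68 pos [539.4  78.4 197.4] fy -141.9 tilt [ 0.  0. -1.] F [0.3 0.6 0.3] w 61.9 j6 2.62
  -> d [-0.021  0.053 -0.103] twist 0.0
w2 flange [561.5  -21.52] -4.98 rms 0.56 314
w3 flange [560.45 -19.77] -3.09 rms 9.98 357
w4 flange [563.75 -20.35] -4.76 rms 9.79 387
```

View pics/w4.png

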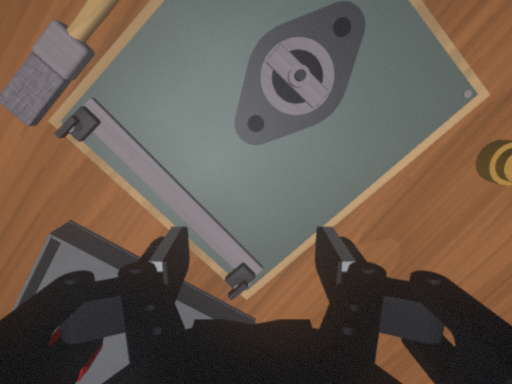

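```bash
cat > meas.py <<'E'
from fit import *
def grid(f,c,yaw,xs,ys,zp):
    "gray rectified: world points c+Rot(yaw)(x,y) at height zp"
    im=np.load(f'pics/{f}.npz')['im']; X,Y=np.meshgrid(xs,ys); a=np.radians(yaw)
    P=np.stack([c[0]+X*np.cos(a)-Y*np.sin(a),c[1]+X*np.sin(a)+Y*np.cos(a),np.full_like(X,zp)],-1).reshape(-1,3)
    q=pix('wrist',f,P).astype(np.float32).reshape(*X.shape,2); return cv2.remap(im,q[...,0],q[...,1],cv2.INTER_CUBIC)
E
python3 - <<'E'
from meas import *
L=[]
for f in('w2','w3','w4'):
    G=grid(f,(562,-20),-5,np.arange(-95,96,.5),np.arange(-110,111,.5),24)
    g=cv2.GaussianBlur(cv2.cvtColor(G,cv2.COLOR_RGB2GRAY),(5,5),0); X,Y=np.meshgrid(np.arange(-95,96,.5),np.arange(-110,111,.5))
    O,N,_=outline(11); reg=np.zeros_like(g); cv2.fillPoly(reg,[((O+[95,110])*2).astype(np.int32)],1)
    t,_=cv2.threshold(g[reg>0].reshape(-1,1),0,255,cv2.THRESH_OTSU)
    m=((g<t)&(reg>0)).astype(np.uint8); cs,_=cv2.findContours(m,cv2.RETR_EXTERNAL,cv2.CHAIN_APPROX_NONE); c=max(cs,key=cv2.contourArea)[:,0]*.5-[95,110]
    a=np.radians(-5); P=c@np.array([[np.cos(a),np.sin(a)],[-np.sin(a),np.cos(a)]])+[562,-20]
    x,e,r=fitflange(P,[562,-20,a]); print(f,t,'flange',x[:2].round(2),np.degrees(x[2]).round(2),'rms',e.round(2))
    G2=grid(f,(575,112),-95+90,np.arange(-60,61,.5),np.arange(-150,151,.5)[::1],22) # local y along -5+90
    L.append(cv2.resize(G,(380,440)))
    print(f,c.min(0),c.max(0))
Z=np.arange(-150,151,.5)
G=grid('w4',(580,108),-5,Z,np.arange(-60,61,.5),22); 
cv2.imwrite('pics/rect.png',cv2.vconcat([cv2.resize(np.hstack([L[1],L[2]]),(601,348)),G])[:,:,::-1])
E
```

```text
w2 91.0 flange [561.42 -21.48] -4.93 rms 0.7
w2 [-51.  -84.5] [49. 82.]
w3 101.0 flange [561.12 -24.67] -4.63 rms 6.22
w3 [-50.5 -85. ] [49.  67.5]
w4 97.0 flange [564.15 -26.53] -4.83 rms 10.74
w4 [-48. -93.] [50.5 47.5]Traceback (most recent call last):
  File "<stdin>", line 16, in <module>
cv2.error: OpenCV(4.12.0) /io/opencv/modules/core/src/matrix_operations.cpp:109: error: (-215:Assertion failed) src[i].dims <= 2 && src[i].cols == src[0].cols && src[i].type() == src[0].type() in function 'vconcat'
```

```bash
cat >> meas.py <<'E'
from scipy.ndimage import gaussian_filter1d,map_coordinates
def prof(f,P,D,t,zp):
    "gray profiles from points P along unit D"
    im=cv2.cvtColor(np.load(f'pics/{f}.npz')['im'],cv2.COLOR_RGB2GRAY).astype(float)
    Q=P[:,None]+D[:,None]*t[None,:,None]; q=pix('wrist',f,np.c_[Q.reshape(-1,2),np.full(Q.shape[0]*Q.shape[1],zp)])
    return map_coordinates(im,[q[:,1],q[:,0]],order=1).reshape(len(P),-1),q.reshape(len(P),-1,2)
def flange(f,x,zp=24):
    O,N,_=outline(0,300); t=np.arange(-9,9.01,.25)
    for k in range(4):
        c,s=np.cos(x[2]),np.sin(x[2]); M=np.array([[c,s],[-s,c]])
        I,q=prof(f,O@M+x[:2],N@M,t,zp); g=gaussian_filter1d(I,4,axis=1,order=1); i=g.argmax(1); ok=(g.max(1)>1)&(i>0)&(i<len(t)-1)
        P=(O+N*t[i][:,None])@M+x[:2]; x,e,r=fitflange(P[ok],x)
    return x,np.median(abs(r)),r.mean(),ok.sum()
def edge(f,c,yaw,zp,half=85):
    "ruling edge: profiles along local y about rough line; returns offsets at 3 biggest gradients"
    u=np.array([np.cos(yaw),np.sin(yaw)]); n=np.array([-u[1],u[0]]); s=np.arange(-half,half+1,2.); t=np.arange(-12,40.1,.25)
    I,q=prof(f,c+s[:,None]*u,np.tile(n,(len(s),1)),t,zp); return s,t,I,q
E
python3 - <<'E'
from meas import *
for f in('w2','w3','w4'):
    x,m,b,n=flange(f,np.array([562,-20.5,np.radians(-4.9)])); print(f,x[:2].round(2),np.degrees(x[2]).round(2),m.round(2),b.round(2),n)
Z=np.arange(-150,150,.5)
G=grid('w4',(580,108),-5,Z,np.arange(-60,61,.5),22); G3=grid('w3',(580,108),-5,Z,np.arange(-60,61,.5),22)
F=np.hstack([grid(f,(562,-20.5),-4.9,np.arange(-70,70,.5),np.arange(-100,100,1.),24) for f in('w3','w4')])
cv2.imwrite('pics/rect.png',np.vstack([cv2.resize(F,(600,110)),G,G3])[:,:,::-1])
E
```

```text
w2 [561.36 -20.83] -4.83 0.5 0.49 300
w3 [561.   -21.58] -4.18 0.0 0.04 300
w4 [563.05 -22.59] -4.23 0.0 -0.01 292
```

View pics/rect.png

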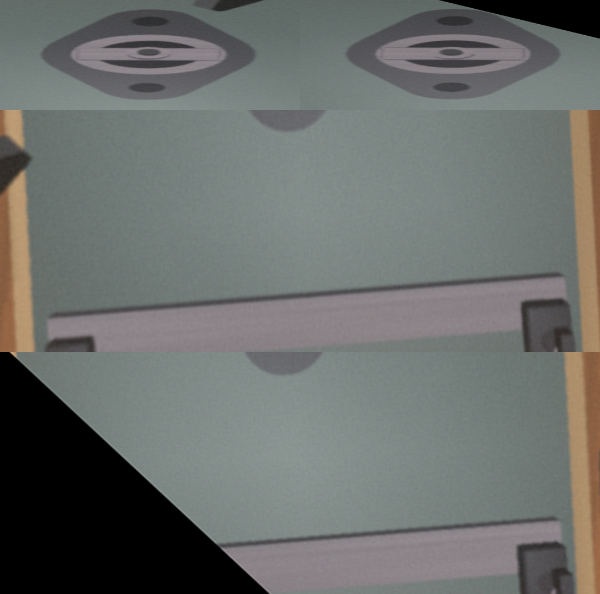

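```bash
python3 - <<'E'
from meas import *
c=np.array([586,140.]); yaw=np.radians(-9.45); u=np.array([np.cos(yaw),np.sin(yaw)]); n=np.array([-u[1],u[0]])
for f in('w4','w3','w2'):
  for zp,sg in((22,1),(14,-1)):
    s=np.arange(-95,96,2.); t=np.arange(-8,8.01,.1)
    I,q=prof(f,c+s[:,None]*u,np.tile(n,(len(s),1)),t,zp)
    ok=((q>2)&(q<[509,235])).all((1,2)); g=gaussian_filter1d(I,5,axis=1,order=1)*sg; i=g.argmax(1); ok&=(i>0)&(i<len(t)-1)
    if ok.sum()<10: print(f,'few');continue
    k=np.polyfit(s[ok],t[i][ok],1); r=t[i][ok]-np.polyval(k,s[ok]); ok2=abs(r)<1; k=np.polyfit(s[ok][ok2],t[i][ok][ok2],1)
    print(f,zp,'off at mid',k[1].round(2),'yaw',np.degrees(yaw+np.arctan(k[0])).round(2),'n',ok2.sum(),'s',s[ok].min(),s[ok].max(),'mad',np.median(abs(r)).round(2))
# ends of the straightedge along s, mid of top
for f in('w4',):
    t=np.arange(-140,141,.25); v=np.arange(2,9,1.); I,q=prof(f,c+v[:,None]*n,np.tile(u,(len(v),1)),t,22)
    g=gaussian_filter1d(I.mean(0),4,order=1); 
    a=t[(t<-115)][g[t<-115].argmax()]; b=t[t>115][g[t>115].argmin()]; print('ends',a,b,'mid',(a+b)/2,'len',b-a)
to(497,-378,180,-76)
E
```

```text
w4 22 off at mid 1.15 yaw -9.66 n 81 s -65.0 95.0 mad 0.06
w4 14 off at mid 1.37 yaw -9.62 n 84 s -71.0 95.0 mad 0.06
w3 22 off at mid 1.97 yaw -9.68 n 66 s -35.0 95.0 mad 0.06
w3 14 off at mid 2.13 yaw -9.69 n 67 s -37.0 95.0 mad 0.07
w2 22 off at mid 2.35 yaw -9.63 n 94 s -91.0 95.0 mad 0.13
w2 14 off at mid 0.88 yaw -9.68 n 95 s -93.0 95.0 mad 0.09
ends -130.5 129.25 mid -0.625 len 259.75
t 17.68 pos [539.4  78.4 197.4] fy -141.9 tilt [ 0.  0. -1.] F [0.3 0.6 0.3] w 61.9 j6 2.62
  -> d [13.312 12.608  0.696] twist -13.172
```

```bash
python3 - <<'E'
from h import *
to(437,-392,200,-76)
E
```

```text
t 17.68 pos [539.4  78.4 197.4] fy -141.9 tilt [ 0.  0. -1.] F [0.3 0.6 0.3] w 61.9 j6 2.62
  -> d [12.27  14.841 -0.105] twist -13.172
```

drive_tool([
  [62,0.5,0.6,0,0],
  [62,1.3,1.6,0,0],
  [62,2.2,2.7,0,0],
  [62,3.1,3.8,0,0],
  [62,4.1,4.95,0,0],
])

```text
time: 18.1
eef_pos: [504.3, -79.8, 197.4]
orientation: [-2.826, 1.373, -0.0]
contact_force: [0.2, -0.2, -0.2]
gripper_width: 61.8
grasp_force: 0.0
```

drive_tool([
  [62,0.9,1.1,0,0],
  [62,1.8,2.2,0,0],
  [62,2.7,3.3,0,0],
  [62,3.6,4.4,0,0],
  [62,4.5,5.45,0,0],
])

```text
time: 18.52
eef_pos: [465.9, -253.0, 197.5]
orientation: [2.825, -1.374, 0.0]
contact_force: [0.9, -0.4, -0.5]
gripper_width: 62.0
grasp_force: 0.0
```

drive_tool([
  [62,0.9,1.1,0,0],
  [62,1.8,2.2,0,0],
  [62,2.7,3.3,0,0],
  [62,3.4,4.1,0,0],
  [62,3.67,4.44,0,0],
])

```text
time: 18.93
eef_pos: [434.9, -395.3, 197.4]
orientation: [2.823, -1.377, 0.002]
contact_force: [-0.9, -0.1, -0.2]
gripper_width: 61.9
grasp_force: 0.0
```

drive_tool([
  [62,0,0,0,-1.3],
  [62,0,0,0,-2.6],
  [62,0,0,0,-4],
  [62,0,0,0,-5.4],
  [62,0,0,0,-6.8],
])

```text
time: 19.35
eef_pos: [435.8, -391.3, 197.2]
orientation: [-3.104, 0.48, 0.0]
contact_force: [0.2, 0.7, 0.7]
gripper_width: 62.1
grasp_force: 0.0
```

drive_tool([
  [62,0,0,0,-1.4],
  [62,0,0,0,-2.8],
  [62,0,0,0,-4.2],
  [62,0,0,0,-5.6],
  [62,0,0,0,-6.4],
])

```text
time: 19.77
eef_pos: [435.8, -391.1, 197.2]
orientation: [-3.116, -0.396, 0.0]
contact_force: [-0.5, -0.3, 0.4]
gripper_width: 62.1
grasp_force: 0.0
```

drive_tool([
  [62,0,0,0,0],
  [62,0,0,0,0],
])

```text
time: 19.93
eef_pos: [435.8, -391.4, 197.3]
orientation: [-3.118, -0.38, -0.0]
contact_force: [0.5, -0.2, -1.1]
gripper_width: 61.7
grasp_force: 0.0
```

```bash
python3 - <<'E'
from h import *
to(437,-392,200,-76); snap('wrist','w5'); im,W=cloud('wrist','w5'); z=W[...,2]
d=np.hypot(W[...,0]-497,W[...,1]+377)
for lo,hi in((53,66),(66,90),(90,138),(138,150)):
    m=(z>lo)&(z<hi)&(d<(100 if lo==53 else 30)); p=W[m][:,:2].astype(np.float32)
    if len(p)>3: print(lo,hi,m.sum(),cv2.minAreaRect(p),np.median(W[m],0).round(1),cv2.minEnclosingCircle(p))
E
```

```text
t 19.93 pos [ 435.8 -391.4  197.3] fy -76.1 tilt [-0.  0. -1.] F [ 0.5 -0.2 -1.1] w 61.7 j6 0.59
  -> d [ 0.041  0.034 -0.109] twist -0.018
53 66 10288 ((501.217041015625, -379.0308532714844), (149.96124267578125, 60.1895637512207), 14.043743133544922) [ 512.6 -378.1   60.7] ((501.2140808105469, -378.8507385253906), 80.48735046386719)
66 90 126 ((501.1110534667969, -378.9427795410156), (30.834964752197266, 30.74123191833496), 58.41408157348633) [ 496.4 -370.6   66.8] ((501.1392822265625, -378.9724426269531), 15.692462921142578)
90 138 79 ((501.1653137207031, -379.1982727050781), (20.78647804260254, 20.941280364990234), 41.07154846191406) [ 501.3 -377.8  137.6] ((501.1557312011719, -379.20654296875), 10.869202613830566)
138 150 819 ((501.0115966796875, -379.2508850097656), (20.432619094848633, 19.93927001953125), 13.824342727661133) [ 501.1 -379.   144.2] ((500.9627380371094, -379.19970703125), 10.74732494354248)
```

View pics/w5.png

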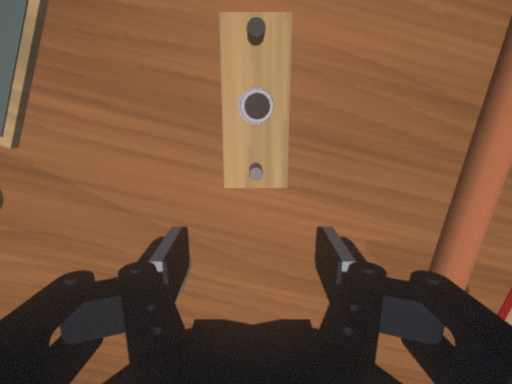

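drive_tool([
  [62,0.7,0.04,0,0],
  [62,1.5,0.09,0,0],
  [62,2.3,0.14,0,0],
  [62,2.61,0.16,0,0],
  [62,2.61,0.16,0,0],
])

```text
time: 20.4
eef_pos: [501.8, -379.6, 197.1]
orientation: [3.118, 0.383, 0.001]
contact_force: [-0.1, -0.3, -0.6]
gripper_width: 62.0
grasp_force: 0.0
```

drive_tool([
  [62,0,0,0.8,0],
  [62,0,0,1.8,0],
  [62,0,0,2.8,0],
  [62,0,0,3.8,0],
  [62,0,0,4.5,0],
])

```text
time: 20.82
eef_pos: [498.2, -379.5, 82.6]
orientation: [-3.117, -0.381, 0.003]
contact_force: [-0.4, 0.2, 0.0]
gripper_width: 61.8
grasp_force: 0.0
```

drive_tool([
  [62,0,0,0.19,0],
  [62,0,0,0.19,0],
  [40,0,0,0.19,0],
  [30,0,0,0.19,0],
  [20,0,0,0.19,0],
], force=50)

```text
time: 21.23
eef_pos: [500.5, -380.8, 81.5]
orientation: [3.117, 0.381, 0.003]
contact_force: [-0.1, -0.0, -0.3]
gripper_width: 26.2
grasp_force: 0.1
```

drive_tool([
  [12,0,0,0,0],
  [12,0,0,0,0],
  [12,0,0,0,0],
  [12,0,0,0,0],
  [12,0,0,0,0],
])

```text
time: 21.65
eef_pos: [500.5, -380.7, 81.5]
orientation: [3.117, 0.382, 0.002]
contact_force: [-0.8, 0.3, 6.9]
gripper_width: 20.8
grasp_force: 48.7
```

```bash
python3 - <<'E'
from h import *
s=robot.sense();print(s['grasp_force'],s['moment']);to(500.2,-379.5,80)
E
```

```text
48.70439171791077 [ 0.11273516  0.21180202 -0.03579592]
t 21.65 pos [ 500.5 -380.7   81.5] fy -76.0 tilt [ 0.002 -0.001 -1.   ] F [-0.8  0.3  6.9] w 20.8 j6 0.67
  -> d [-0.    -0.049  0.058] twist 0.0
```

drive_tool([
  [12,0,0,-0.2,0],
  [12,0,0,-0.7,0],
  [12,0,0,-1.4,0],
  [12,0,0,-2.2,0],
  [12,0,0,-3.1,0],
])

```text
time: 22.07
eef_pos: [499.5, -379.9, 158.7]
orientation: [-3.118, -0.382, 0.001]
contact_force: [-0.6, -0.9, -0.0]
gripper_width: 20.7
grasp_force: 48.8
```

drive_tool([
  [12,0,0,-0.8,0.8],
  [12,0,0,-1.2,2],
  [12,0,0,-1.3,3.2],
  [12,0,0,-1.3,3.64],
  [12,0,0,-1.3,3.64],
])

```text
time: 22.48
eef_pos: [500.1, -380.4, 191.6]
orientation: [3.138, -0.119, 0.002]
contact_force: [0.2, 0.4, -0.9]
gripper_width: 20.8
grasp_force: 48.8
```

```bash
python3 - <<'E'
from h import *
s=robot.sense();print(s['grasp_force'],s['moment']);to(568.8,70.6,150,-94.2)
E
```

```text
48.813881278038025 [-0.00927705  0.00150393  0.01276117]
t 22.48 pos [ 500.1 -380.4  191.6] fy -94.3 tilt [ 0.001 -0.001 -1.   ] F [ 0.2  0.4 -0.9] w 20.8 j6 0.99
  -> d [  1.373 -18.196   1.649] twist -0.029
```

drive_tool([
  [12,0.05,-0.7,0,0],
  [12,0.13,-1.8,0.2,0],
  [12,0.22,-3,0.4,0],
  [12,0.31,-4.2,0.6,0],
  [12,0.4,-5.4,0.8,0],
])

```text
time: 22.9
eef_pos: [519.5, -244.4, 170.0]
orientation: [-3.139, 0.114, 0.0]
contact_force: [0.4, -0.2, -1.5]
gripper_width: 20.7
grasp_force: 48.9
```

drive_tool([
  [12,0.09,-1.2,0.2,0],
  [12,0.18,-2.5,0.4,0],
  [12,0.28,-3.8,0.6,0],
  [12,0.38,-5.1,0.8,0],
  [12,0.48,-6.4,0.85,0],
])

```text
time: 23.32
eef_pos: [542.8, -85.4, 148.3]
orientation: [-3.139, 0.113, 0.002]
contact_force: [0.5, 0.1, -0.8]
gripper_width: 20.8
grasp_force: 49.0
```

drive_tool([
  [12,0.1,-1.3,0,0],
  [12,0.2,-2.6,0,0],
  [12,0.3,-3.9,0,0],
  [12,0.4,-5,0,0],
  [12,0.49,-6,0,0],
])

```text
time: 23.73
eef_pos: [566.5, 63.6, 149.1]
orientation: [-3.139, 0.112, 0.0]
contact_force: [-0.4, -0.4, -0.5]
gripper_width: 21.0
grasp_force: 49.0
```

drive_tool([
  [12,0,-0.3,0,0],
  [12,0,-0.39,0,0],
  [12,0,-0.39,0,0],
  [12,0,-0.39,0,0],
])

```text
time: 24.07
eef_pos: [567.2, 70.0, 148.8]
orientation: [3.139, -0.116, -0.001]
contact_force: [-0.3, 0.2, -0.7]
gripper_width: 20.9
grasp_force: 49.0
```

```bash
python3 - <<'E'
from h import *
s=robot.sense();print(s['grasp_force'],s['moment']);to(568.8,70.6,86,-94.2); snap('wrist','w6')
E
```

```text
49.02810752391815 [-0.01524224  0.02322299  0.01206774]
t 24.07 pos [567.2  70.  148.8] fy -94.2 tilt [-0. -0. -1.] F [-0.3  0.2 -0.7] w 20.9 j6 1.77
  -> d [ 0.063 -0.03   2.51 ] twist -0.004
```

View pics/w6.png

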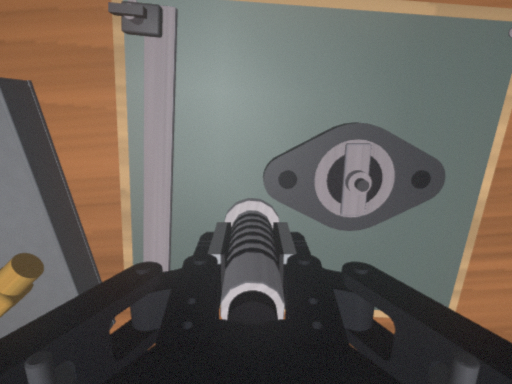

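drive_tool([
  [12,0.06,0,0.6,0],
  [12,0.06,0,1.4,0],
  [12,0.06,0,2.1,0],
  [12,0.06,0,2.5,0],
  [12,0.06,0,2.65,0],
])

```text
time: 24.53
eef_pos: [568.0, 69.5, 81.0]
orientation: [3.139, -0.118, -0.004]
contact_force: [-0.2, -0.4, -1.0]
gripper_width: 21.0
grasp_force: 49.0
```

drive_tool([
  [12,0,0.08,0,0],
  [12,0,0.16,0,0],
  [12,0,0.24,0,0],
  [12,0,0.24,0,0],
  [12,0,0.24,0,0],
])

```text
time: 24.95
eef_pos: [569.2, 64.5, 83.3]
orientation: [-3.139, 0.117, -0.002]
contact_force: [-0.2, 0.1, -0.4]
gripper_width: 20.8
grasp_force: 49.0
```

drive_tool([
  [12,0,0.02,0,0],
  [12,0,0.02,0,0],
  [12,0,0.02,0,0],
  [12,0,0.02,0,0],
])

```text
time: 25.28
eef_pos: [568.7, 64.3, 82.6]
orientation: [-3.139, 0.116, -0.0]
contact_force: [-0.6, 0.8, -0.7]
gripper_width: 20.6
grasp_force: 49.0
```

drive_tool([
  [12,0,0.02,0,0],
  [12,0,0.02,0,0],
  [12,0,0.02,0,0],
  [12,0,0.02,0,0],
])

```text
time: 25.62
eef_pos: [568.6, 63.7, 82.5]
orientation: [3.139, -0.116, -0.0]
contact_force: [0.1, 0.5, -1.3]
gripper_width: 20.7
grasp_force: 49.0
```

```bash
python3 - <<'E'
from meas import *
x,m,b,n=flange('w6',np.array([562,-21.5,np.radians(-4.5)])); print(x[:2].round(2),np.degrees(x[2]).round(2),m.round(2),b.round(2),n)
f='w6';c=np.array([586,140.]); yaw=np.radians(-9.66); u=np.array([np.cos(yaw),np.sin(yaw)]); nn=np.array([-u[1],u[0]])
for zp,sg in((22,1),(14,-1)):
    s=np.arange(-10,96,2.); t=np.arange(-8,8.01,.1)
    I,q=prof(f,c+s[:,None]*u,np.tile(nn,(len(s),1)),t,zp); ok=((q>2)&(q<[509,215])).all((1,2)); g=gaussian_filter1d(I,5,axis=1,order=1)*sg; i=g.argmax(1)
    print(zp,np.median(t[i][ok]),ok.sum(),np.polyfit(s[ok],t[i][ok],1))
s=robot.sense(); print(s['contact_force'],s['moment'],s['eef_pos'])
E
```

```text
[563.48 -22.05] -4.91 0.5 0.47 300
22 1.299999999999967 53 [1.85453959e-04 1.26579584e+00]
14 1.1999999999999673 53 [9.35333011e-04 1.15882922e+00]
[ 0.11111555  0.48630346 -1.27746958] [-0.00611181 -0.00871419  0.01265412] [568.56619152  63.68753053  82.48107052]
```

drive_tool([
  [12,0,0.02,0,0],
  [12,0,0.02,0,0],
  [12,0,0.02,0,0],
  [12,0,0.02,0,0],
])

```text
time: 25.95
eef_pos: [568.5, 63.2, 82.5]
orientation: [3.139, -0.116, -0.0]
contact_force: [0.3, 0.2, -1.0]
gripper_width: 20.9
grasp_force: 49.0
```

drive_tool([
  [12,0,0.02,0,0],
  [12,0,0.02,0,0],
  [12,0,0.02,0,0],
  [12,0,0.02,0,0],
])

```text
time: 26.28
eef_pos: [568.5, 62.7, 82.5]
orientation: [-3.139, 0.116, -0.0]
contact_force: [-1.0, 0.2, -0.4]
gripper_width: 20.6
grasp_force: 49.0
```

drive_tool([
  [12,0,0.02,0,0],
  [12,0,0.02,0,0],
  [12,0,0.02,0,0],
  [12,0,0.02,0,0],
])

```text
time: 26.62
eef_pos: [568.5, 62.2, 82.5]
orientation: [-3.139, 0.116, -0.0]
contact_force: [0.3, 1.5, -1.6]
gripper_width: 20.9
grasp_force: 49.1
```

```bash
python3 - <<'E'
from meas import *
s=robot.sense(); print(s['contact_force'],s['moment'],s['eef_pos'])
O,N,_=outline(0,300); t=np.arange(-6,6.01,.1)
def ex(f,x,zp):
    c,q=np.cos(x[2]),np.sin(x[2]); M=np.array([[c,q],[-q,c]]); I,_=prof(f,O@M+x[:2],N@M,t,zp); g=gaussian_filter1d(I,8,axis=1,order=1)
    i=np.clip(g.argmax(1),1,len(t)-2); k=np.arange(300); a,b,d=g[k,i-1],g[k,i],g[k,i+1]; return t[i]+.1*.5*(a-d)/(a-2*b+d), (g.max(1)>.8)
for f in('w2','w3','w4','w6'):
    x=np.array([562,-22,np.radians(-4.6)])
    for it in range(8):
        e,ok=ex(f,x,24); ok&=abs(e-np.median(e[ok]))<1.5
        A=np.c_[N@np.array([[np.cos(x[2]),np.sin(x[2])],[-np.sin(x[2]),np.cos(x[2])]]), O[:,0]*N[:,1]-O[:,1]*N[:,0], np.ones(300)]
        d=np.linalg.lstsq(A[ok],e[ok],rcond=None)[0]; x=x+d[:3]
    print(f,x[:2].round(2),np.degrees(x[2]).round(2),'grow',d[3].round(2),'std',(e-d[3])[ok].std().round(2),ok.sum())
E
```

```text
[ 0.29126427  1.49690569 -1.64984421] [ 0.14144549 -0.02171535 -0.025738  ] [568.49123257  62.22407574  82.52767387]
w2 [562.09 -20.22] -4.8 grow 0.45 std 0.4 299
w3 [561.74 -21.  ] -4.18 grow 0.03 std 0.14 300
w4 [562.33 -23.2 ] -4.19 grow 0.01 std 0.13 290
w6 [563.48 -22.07] -4.87 grow 0.46 std 0.36 300
```

drive_tool([
  [12,0,-0.15,0,0],
  [12,0,-0.3,0,0],
  [12,0.6,-0.3,0,0],
  [12,1.3,-0.3,0,0],
  [12,2,-0.3,0,0],
])

```text
time: 27.03
eef_pos: [619.4, 66.4, 82.6]
orientation: [3.139, -0.115, -0.0]
contact_force: [-0.1, 0.3, -1.1]
gripper_width: 20.8
grasp_force: 49.0
```

drive_tool([
  [12,0.48,0,0,0],
  [12,0.48,0.8,0,0],
  [12,0.48,1.7,0,0],
  [12,0.48,2.6,0,0],
  [12,0.48,3.4,0,0],
])

```text
time: 27.45
eef_pos: [624.5, -20.3, 82.4]
orientation: [3.139, -0.115, -0.0]
contact_force: [-0.5, -0.6, -1.3]
gripper_width: 20.6
grasp_force: 49.1
```

drive_tool([
  [12,0,0.29,0,0],
  [12,-0.1,0.29,0,0],
  [12,-0.2,0.29,0,0],
  [12,-0.28,0.29,0,0],
  [12,-0.28,0.29,0,0],
])

```text
time: 27.87
eef_pos: [616.5, -25.3, 82.5]
orientation: [-3.139, 0.115, 0.001]
contact_force: [0.1, -0.3, -0.7]
gripper_width: 20.7
grasp_force: 49.1
```

drive_tool([
  [12,-0.02,0,0,0],
  [12,-0.04,0,0,0],
  [12,-0.04,0,0,0],
  [12,-0.04,0,0,0],
  [12,-0.04,0,0,0],
])

```text
time: 28.28
eef_pos: [616.2, -26.2, 82.6]
orientation: [-3.139, 0.116, -0.0]
contact_force: [0.5, -0.4, -1.2]
gripper_width: 21.0
grasp_force: 49.1
```

```bash
cat >> h.py <<'E'
C=np.array([562.03,-22.1]); TH=np.radians(-4.185)
def loc():
    s=robot.sense(); c,q=np.cos(TH),np.sin(TH); p=s['eef_pos'][:2]-C; m=s['moment']
    print('t %.2f local x %.2f y %.2f z %.2f'%(s['time'],c*p[0]+q*p[1],-q*p[0]+c*p[1],s['eef_pos'][2]),'F',s['contact_force'].round(2),'M',m.round(3),'gf',round(s['grasp_force'],1))
E
python3 - <<'E'
from h import *
loc()
E
```

```text
t 28.28 local x 54.30 y -0.13 z 82.55 F [ 0.48 -0.39 -1.18] M [0.02  0.031 0.004] gf 49.1
```

drive_tool([
  [12,-0.02,0,0,0],
  [12,-0.02,0,0,0],
  [12,-0.02,0,0,0],
  [12,-0.02,0,0,0],
])

```text
time: 28.62
eef_pos: [615.6, -26.3, 82.5]
orientation: [-3.139, 0.116, 0.0]
contact_force: [-0.8, -0.3, -2.2]
gripper_width: 20.9
grasp_force: 49.1
```

drive_tool([
  [12,-0.015,0,0,0],
  [12,-0.015,0,0,0],
  [12,-0.015,0,0,0],
  [12,-0.015,0,0,0],
])

```text
time: 28.95
eef_pos: [615.2, -26.3, 82.5]
orientation: [3.139, -0.116, 0.0]
contact_force: [0.3, -0.7, -0.9]
gripper_width: 20.7
grasp_force: 49.1
```

```bash
python3 - <<'E'
from h import *
loc()
E
```

```text
t 28.95 local x 53.33 y -0.27 z 82.54 F [ 0.29 -0.71 -0.92] M [-0.022  0.03   0.029] gf 49.1
```

drive_tool([
  [12,-0.015,0,0,0],
  [12,-0.015,0,0,0],
  [12,-0.015,0,0,0],
  [12,-0.015,0,0,0],
])

```text
time: 29.28
eef_pos: [614.8, -26.2, 82.5]
orientation: [-3.139, 0.116, -0.0]
contact_force: [-0.2, -0.4, -0.6]
gripper_width: 21.2
grasp_force: 49.1
```

drive_tool([
  [12,-0.015,0,0,0],
  [12,-0.015,0,0,0],
  [12,-0.015,0,0,0],
  [12,-0.015,0,0,0],
])

```text
time: 29.62
eef_pos: [614.6, -26.2, 82.6]
orientation: [3.139, -0.116, 0.0]
contact_force: [1.2, -0.1, -1.1]
gripper_width: 20.8
grasp_force: 49.1
```

```bash
python3 - <<'E'
from h import *
loc()
E
```

```text
t 29.62 local x 52.71 y -0.28 z 82.57 F [ 1.17 -0.11 -1.05] M [ 0.011 -0.165 -0.041] gf 49.1
```

drive_tool([
  [12,0.15,0,0,0],
  [12,0.3,0,0,0],
  [12,0.3,-0.8,0,0],
  [12,0.3,-1.8,0,0],
  [12,0.3,-2.8,0,0],
])

```text
time: 30.03
eef_pos: [627.5, 43.3, 82.5]
orientation: [-3.139, 0.119, -0.0]
contact_force: [1.1, 0.1, -0.5]
gripper_width: 21.0
grasp_force: 49.2
```

drive_tool([
  [12,0,-0.7,0,0],
  [12,0,-0.92,0,0],
  [12,-0.8,-0.92,0,0],
  [12,-1.7,-0.92,0,0],
  [12,-2.4,-0.92,0,0],
])

```text
time: 30.45
eef_pos: [567.6, 70.2, 82.2]
orientation: [3.139, -0.116, -0.002]
contact_force: [0.1, -0.8, -0.4]
gripper_width: 20.7
grasp_force: 49.2
```

drive_tool([
  [12,0,0.1,0,0],
  [12,0,0.2,0,0],
  [12,0,0.28,0,0],
  [12,0,0.3,0,0],
  [12,0,0.3,0,0],
])

```text
time: 30.87
eef_pos: [569.3, 62.5, 82.6]
orientation: [-3.139, 0.117, -0.001]
contact_force: [0.5, 0.6, -0.4]
gripper_width: 21.0
grasp_force: 49.2
```

drive_tool([
  [12,0,0,0.06,0],
  [12,0,0,0.12,0],
  [12,0,0,0.18,0],
  [12,0,0,0.24,0],
  [12,0,0,0.28,0],
])

```text
time: 31.28
eef_pos: [568.7, 63.0, 75.4]
orientation: [3.139, -0.116, 0.001]
contact_force: [0.5, -0.3, 0.4]
gripper_width: 21.1
grasp_force: 49.2
```

drive_tool([
  [12,0,0,0,0],
  [12,0,0,0,0],
])

```text
time: 31.45
eef_pos: [568.6, 63.0, 75.6]
orientation: [-3.139, 0.116, -0.001]
contact_force: [1.6, 0.2, -0.4]
gripper_width: 20.9
grasp_force: 49.2
```

```bash
python3 - <<'E'
from h import *
loc()
E
```

```text
t 31.45 local x 0.37 y 85.33 z 75.59 F [ 1.65  0.25 -0.38] M [-0.071 -0.179  0.014] gf 49.2
```

```bash
cat >> h.py <<'E'
def avg(n=6):
    A=[]
    for _ in range(n): robot.grab_frame('wrist'); s=robot.sense(); A.append(np.r_[s['contact_force'],s['moment'],s['eef_pos']])
    A=np.mean(A,0); c,q=np.cos(TH),np.sin(TH); p=A[6:8]-C
    print('avg t %.2f local x %.2f y %.2f z %.2f'%(s['time'],c*p[0]+q*p[1],-q*p[0]+c*p[1],A[8]),'F',A[:3].round(2),'M',A[3:6].round(3))
E
python3 - <<'E'
from h import *
avg(8)
E
```

```text
avg t 31.85 local x 0.33 y 85.31 z 75.66 F [ 0.68 -0.4   0.77] M [-0.106 -0.191 -0.002]
```

```bash
cat > gen.py <<'E'
from fit import *
import sys,json
def gen(s0,n,cmd,off,sh,step=2.3,ramp=False):
    "n calls of 5 rows from arc position s0 (mm) on the offset outline; cmd = commanded local TCP; prints rows, returns new state"
    P,N,L=outline(off,8000); P=np.vstack([P]*2)+sh; q=np.arange(len(P))*L/8000; s=s0; cmd=np.array(cmd,float)
    for k in range(n):
        rows=[]; last=None
        for r in range(5):
            s=min(s+step,L+3); T=np.array([np.interp(s,q,P[:,i]) for i in(0,1)]); d=np.round((T-cmd)/25*[1,-1],3); rows.append([12,*d,0,0])
        cmd=cmd+d*25*[1,-1]; print(k,json.dumps([[float(v) if v else 0 for v in r] for r in rows]))
        if s>=L+3: break
    print('s',round(s,2),'of',round(L,2),'cmd',cmd.round(3).tolist())
E
python3 -c "
from gen import *
gen(-1.0 if 0 else 0,8,(0.08,85.25),2.8,(-.15,-.3))"
```

```text
0 [[12.0, 0.083, 0.034, 0, 0], [12.0, 0.174, 0.047, 0, 0], [12.0, 0.263, 0.068, 0, 0], [12.0, 0.35, 0.097, 0, 0], [12.0, 0.434, 0.135, 0, 0]]
1 [[12.0, 0.081, 0.045, 0, 0], [12.0, 0.157, 0.097, 0, 0], [12.0, 0.227, 0.156, 0, 0], [12.0, 0.292, 0.221, 0, 0], [12.0, 0.35, 0.292, 0, 0]]
2 [[12.0, 0.052, 0.076, 0, 0], [12.0, 0.097, 0.156, 0, 0], [12.0, 0.14, 0.238, 0, 0], [12.0, 0.183, 0.319, 0, 0], [12.0, 0.226, 0.4, 0, 0]]
3 [[12.0, 0.043, 0.082, 0, 0], [12.0, 0.086, 0.163, 0, 0], [12.0, 0.129, 0.245, 0, 0], [12.0, 0.171, 0.326, 0, 0], [12.0, 0.214, 0.407, 0, 0]]
4 [[12.0, 0.043, 0.082, 0, 0], [12.0, 0.086, 0.163, 0, 0], [12.0, 0.129, 0.244, 0, 0], [12.0, 0.172, 0.326, 0, 0], [12.0, 0.215, 0.407, 0, 0]]
5 [[12.0, 0.043, 0.081, 0, 0], [12.0, 0.086, 0.163, 0, 0], [12.0, 0.129, 0.244, 0, 0], [12.0, 0.172, 0.326, 0, 0], [12.0, 0.215, 0.407, 0, 0]]
6 [[12.0, 0.043, 0.081, 0, 0], [12.0, 0.086, 0.163, 0, 0], [12.0, 0.129, 0.244, 0, 0], [12.0, 0.171, 0.325, 0, 0], [12.0, 0.214, 0.407, 0, 0]]
7 [[12.0, 0.041, 0.082, 0, 0], [12.0, 0.077, 0.167, 0, 0], [12.0, 0.11, 0.253, 0, 0], [12.0, 0.14, 0.34, 0, 0], [12.0, 0.165, 0.428, 0, 0]]
s 92.0 of 422.47 cmd [50.905, 13.175]
```

drive_tool([
  [12,0,0.03,0,0],
  [12,0,0.03,0,0],
])

```text
time: 32.02
eef_pos: [568.3, 62.2, 75.5]
orientation: [-3.139, 0.116, 0.0]
contact_force: [0.9, 0.3, 0.8]
gripper_width: 20.8
grasp_force: 49.3
```

drive_tool([
  [12,0.083,0.004,0,0],
  [12,0.174,0.017,0,0],
  [12,0.263,0.038,0,0],
  [12,0.35,0.067,0,0],
  [12,0.434,0.105,0,0],
])

```text
time: 32.43
eef_pos: [579.2, 58.8, 75.5]
orientation: [-3.139, 0.116, 0.0]
contact_force: [-1.4, 1.7, 0.7]
gripper_width: 21.1
grasp_force: 49.4
```

drive_tool([
  [12,0.081,0.045,0,0],
  [12,0.157,0.097,0,0],
  [12,0.227,0.156,0,0],
  [12,0.292,0.221,0,0],
  [12,0.35,0.292,0,0],
])

```text
time: 32.85
eef_pos: [587.6, 50.6, 75.6]
orientation: [3.139, -0.116, 0.001]
contact_force: [-0.9, 2.3, 0.6]
gripper_width: 20.8
grasp_force: 49.4
```

```bash
python3 - <<'E'
from h import *
loc()
E
```

```text
t 32.85 local x 20.16 y 74.36 z 75.59 F [-0.88  2.33  0.59] M [0.43  0.099 0.025] gf 49.4
```

drive_tool([
  [12,0.052,0.076,0,0],
  [12,0.097,0.156,0,0],
  [12,0.14,0.238,0,0],
  [12,0.183,0.319,0,0],
  [12,0.226,0.4,0,0],
])

```text
time: 33.27
eef_pos: [592.3, 40.3, 75.6]
orientation: [-3.139, 0.116, -0.0]
contact_force: [0.8, 2.5, 0.5]
gripper_width: 20.6
grasp_force: 49.5
```

drive_tool([
  [12,0.043,0.082,0,0],
  [12,0.086,0.163,0,0],
  [12,0.129,0.245,0,0],
  [12,0.171,0.326,0,0],
  [12,0.214,0.407,0,0],
])

```text
time: 33.68
eef_pos: [596.8, 29.7, 75.6]
orientation: [-3.139, 0.116, -0.0]
contact_force: [-0.4, 2.6, 0.8]
gripper_width: 20.9
grasp_force: 49.4
```

```bash
python3 - <<'E'
from h import *
loc()
E
```

```text
t 33.68 local x 30.91 y 54.23 z 75.57 F [-0.38  2.6   0.84] M [ 0.577 -0.031 -0.018] gf 49.4
```

drive_tool([
  [12,0.043,0.082,0,0],
  [12,0.086,0.163,0,0],
  [12,0.129,0.244,0,0],
  [12,0.172,0.326,0,0],
  [12,0.215,0.407,0,0],
])

```text
time: 34.1
eef_pos: [601.4, 19.2, 75.6]
orientation: [-3.139, 0.116, -0.0]
contact_force: [0.6, 4.3, 0.7]
gripper_width: 20.8
grasp_force: 49.5
```

drive_tool([
  [12,0.043,0.081,0,0],
  [12,0.086,0.163,0,0],
  [12,0.129,0.244,0,0],
  [12,0.172,0.326,0,0],
  [12,0.215,0.407,0,0],
])

```text
time: 34.52
eef_pos: [606.0, 8.6, 75.6]
orientation: [-3.139, 0.116, -0.0]
contact_force: [0.8, 3.8, 0.6]
gripper_width: 20.8
grasp_force: 49.5
```

drive_tool([
  [12,0.043,0.081,0,0],
  [12,0.086,0.163,0,0],
  [12,0.129,0.244,0,0],
  [12,0.171,0.325,0,0],
  [12,0.214,0.407,0,0],
])

```text
time: 34.93
eef_pos: [610.6, -1.9, 75.6]
orientation: [-3.139, 0.116, -0.0]
contact_force: [0.5, 2.7, 0.7]
gripper_width: 20.9
grasp_force: 49.5
```

drive_tool([
  [12,0.041,0.082,0,0],
  [12,0.077,0.167,0,0],
  [12,0.11,0.253,0,0],
  [12,0.14,0.34,0,0],
  [12,0.165,0.428,0,0],
])

```text
time: 35.35
eef_pos: [613.9, -13.0, 75.6]
orientation: [3.139, -0.116, 0.0]
contact_force: [1.7, 2.4, 1.5]
gripper_width: 20.9
grasp_force: 49.5
```

```bash
python3 -c "
from h import *
loc()
from gen import *
gen(92.0,8,(50.905,13.175),2.8,(-.15,-.3))"
```

```text
t 35.35 local x 51.06 y 12.87 z 75.55 F [1.72 2.4  1.51] M [ 0.515 -0.198  0.004] gf 49.5
0 [[12.0, 0.021, 0.09, 0, 0], [12.0, 0.039, 0.18, 0, 0], [12.0, 0.053, 0.271, 0, 0], [12.0, 0.062, 0.363, 0, 0], [12.0, 0.068, 0.454, 0, 0]]
1 [[12.0, 0.002, 0.092, 0, 0], [12.0, -0.001, 0.184, 0, 0], [12.0, -0.007, 0.276, 0, 0], [12.0, -0.017, 0.368, 0, 0], [12.0, -0.031, 0.458, 0, 0]]
2 [[12.0, -0.019, 0.091, 0, 0], [12.0, -0.041, 0.18, 0, 0], [12.0, -0.067, 0.268, 0, 0], [12.0, -0.097, 0.355, 0, 0], [12.0, -0.13, 0.441, 0, 0]]
3 [[12.0, -0.038, 0.084, 0, 0], [12.0, -0.078, 0.166, 0, 0], [12.0, -0.121, 0.248, 0, 0], [12.0, -0.164, 0.329, 0, 0], [12.0, -0.207, 0.41, 0, 0]]
4 [[12.0, -0.043, 0.082, 0, 0], [12.0, -0.086, 0.163, 0, 0], [12.0, -0.129, 0.244, 0, 0], [12.0, -0.172, 0.326, 0, 0], [12.0, -0.215, 0.407, 0, 0]]
5 [[12.0, -0.043, 0.082, 0, 0], [12.0, -0.086, 0.163, 0, 0], [12.0, -0.129, 0.244, 0, 0], [12.0, -0.172, 0.326, 0, 0], [12.0, -0.215, 0.407, 0, 0]]
6 [[12.0, -0.043, 0.081, 0, 0], [12.0, -0.085, 0.163, 0, 0], [12.0, -0.128, 0.244, 0, 0], [12.0, -0.171, 0.325, 0, 0], [12.0, -0.214, 0.407, 0, 0]]
7 [[12.0, -0.043, 0.081, 0, 0], [12.0, -0.086, 0.163, 0, 0], [12.0, -0.129, 0.244, 0, 0], [12.0, -0.172, 0.325, 0, 0], [12.0, -0.215, 0.407, 0, 0]]
s 184.0 of 422.47 cmd [21.93, -71.6]
```

drive_tool([
  [12,0.021,0.09,0,0],
  [12,0.039,0.18,0,0],
  [12,0.053,0.271,0,0],
  [12,0.062,0.363,0,0],
  [12,0.068,0.454,0,0],
])

```text
time: 35.77
eef_pos: [614.7, -24.4, 75.6]
orientation: [3.139, -0.116, 0.0]
contact_force: [0.5, 1.6, 1.7]
gripper_width: 20.9
grasp_force: 49.5
```

drive_tool([
  [12,0.002,0.092,0,0],
  [12,-0.001,0.184,0,0],
  [12,-0.007,0.276,0,0],
  [12,-0.017,0.368,0,0],
  [12,-0.031,0.458,0,0],
])

```text
time: 36.18
eef_pos: [613.0, -35.8, 75.6]
orientation: [3.139, -0.116, 0.0]
contact_force: [1.1, 1.5, 0.5]
gripper_width: 21.1
grasp_force: 49.5
```

drive_tool([
  [12,-0.019,0.091,0,0],
  [12,-0.041,0.18,0,0],
  [12,-0.067,0.268,0,0],
  [12,-0.097,0.355,0,0],
  [12,-0.13,0.441,0,0],
])

```text
time: 36.6
eef_pos: [608.9, -46.5, 75.6]
orientation: [3.139, -0.116, 0.0]
contact_force: [1.6, 1.0, 0.0]
gripper_width: 21.1
grasp_force: 49.4
```

drive_tool([
  [12,-0.038,0.084,0,0],
  [12,-0.078,0.166,0,0],
  [12,-0.121,0.248,0,0],
  [12,-0.164,0.329,0,0],
  [12,-0.207,0.41,0,0],
])

```text
time: 37.02
eef_pos: [603.0, -56.3, 75.5]
orientation: [-3.139, 0.116, -0.0]
contact_force: [1.2, 0.7, 1.2]
gripper_width: 21.1
grasp_force: 49.5
```

```bash
python3 -c "
from h import *
loc()"
```

```text
t 37.02 local x 43.31 y -31.11 z 75.55 F [1.17 0.67 1.19] M [ 0.306 -0.411 -0.018] gf 49.5
```

drive_tool([
  [12,-0.043,0.082,0,0],
  [12,-0.086,0.163,0,0],
  [12,-0.129,0.244,0,0],
  [12,-0.172,0.326,0,0],
  [12,-0.215,0.407,0,0],
])

```text
time: 37.43
eef_pos: [596.8, -66.1, 75.5]
orientation: [-3.139, 0.116, -0.0]
contact_force: [2.0, 0.2, 0.6]
gripper_width: 21.0
grasp_force: 49.5
```

drive_tool([
  [12,-0.043,0.082,0,0],
  [12,-0.086,0.163,0,0],
  [12,-0.129,0.244,0,0],
  [12,-0.172,0.326,0,0],
  [12,-0.215,0.407,0,0],
])

```text
time: 37.85
eef_pos: [590.7, -75.8, 75.5]
orientation: [-3.139, 0.116, -0.0]
contact_force: [1.2, 0.9, 1.5]
gripper_width: 20.8
grasp_force: 49.5
```

drive_tool([
  [12,-0.043,0.081,0,0],
  [12,-0.085,0.163,0,0],
  [12,-0.128,0.244,0,0],
  [12,-0.171,0.325,0,0],
  [12,-0.214,0.407,0,0],
])

```text
time: 38.27
eef_pos: [584.6, -85.5, 75.6]
orientation: [-3.139, 0.116, -0.0]
contact_force: [1.8, 1.0, 1.2]
gripper_width: 21.0
grasp_force: 49.5
```

drive_tool([
  [12,-0.043,0.081,0,0],
  [12,-0.086,0.163,0,0],
  [12,-0.129,0.244,0,0],
  [12,-0.172,0.325,0,0],
  [12,-0.215,0.407,0,0],
])

```text
time: 38.68
eef_pos: [578.5, -95.3, 75.5]
orientation: [-3.139, 0.116, -0.0]
contact_force: [2.4, 0.9, 0.5]
gripper_width: 20.8
grasp_force: 49.5
```

```bash
python3 -c "
from h import *
loc()
from gen import *
gen(184.0,8,(21.93,-71.6),2.8,(-.15,-.3))"
```

```text
t 38.68 local x 21.81 y -71.76 z 75.55 F [2.44 0.87 0.48] M [ 0.306 -0.521 -0.009] gf 49.5
0 [[12.0, -0.046, 0.08, 0, 0], [12.0, -0.098, 0.155, 0, 0], [12.0, -0.158, 0.225, 0, 0], [12.0, -0.224, 0.289, 0, 0], [12.0, -0.295, 0.347, 0, 0]]
1 [[12.0, -0.077, 0.051, 0, 0], [12.0, -0.158, 0.095, 0, 0], [12.0, -0.242, 0.131, 0, 0], [12.0, -0.33, 0.159, 0, 0], [12.0, -0.42, 0.179, 0, 0]]
2 [[12.0, -0.091, 0.011, 0, 0], [12.0, -0.183, 0.014, 0, 0], [12.0, -0.275, 0.008, 0, 0], [12.0, -0.366, -0.006, 0, 0], [12.0, -0.455, -0.028, 0, 0]]
3 [[12.0, -0.086, -0.031, 0, 0], [12.0, -0.17, -0.069, 0, 0], [12.0, -0.25, -0.116, 0, 0], [12.0, -0.325, -0.169, 0, 0], [12.0, -0.394, -0.229, 0, 0]]
4 [[12.0, -0.064, -0.066, 0, 0], [12.0, -0.122, -0.138, 0, 0], [12.0, -0.172, -0.215, 0, 0], [12.0, -0.216, -0.295, 0, 0], [12.0, -0.259, -0.377, 0, 0]]
5 [[12.0, -0.043, -0.081, 0, 0], [12.0, -0.086, -0.162, 0, 0], [12.0, -0.129, -0.244, 0, 0], [12.0, -0.172, -0.325, 0, 0], [12.0, -0.215, -0.407, 0, 0]]
6 [[12.0, -0.043, -0.081, 0, 0], [12.0, -0.086, -0.162, 0, 0], [12.0, -0.129, -0.244, 0, 0], [12.0, -0.172, -0.325, 0, 0], [12.0, -0.214, -0.406, 0, 0]]
7 [[12.0, -0.043, -0.082, 0, 0], [12.0, -0.086, -0.163, 0, 0], [12.0, -0.129, -0.244, 0, 0], [12.0, -0.172, -0.326, 0, 0], [12.0, -0.215, -0.407, 0, 0]]
s 276.0 of 422.47 cmd [-39.745, -38.4]
```

drive_tool([
  [12,-0.046,0.08,0,0],
  [12,-0.098,0.155,0,0],
  [12,-0.158,0.225,0,0],
  [12,-0.224,0.289,0,0],
  [12,-0.295,0.347,0,0],
])

```text
time: 39.1
eef_pos: [570.4, -103.4, 75.5]
orientation: [3.139, -0.116, -0.0]
contact_force: [3.0, 0.7, 0.8]
gripper_width: 21.1
grasp_force: 49.5
```

drive_tool([
  [12,-0.077,0.051,0,0],
  [12,-0.158,0.095,0,0],
  [12,-0.242,0.131,0,0],
  [12,-0.33,0.159,0,0],
  [12,-0.42,0.179,0,0],
])

```text
time: 39.52
eef_pos: [559.6, -107.0, 75.5]
orientation: [3.139, -0.116, 0.0]
contact_force: [2.4, -0.2, -0.1]
gripper_width: 21.0
grasp_force: 49.4
```

drive_tool([
  [12,-0.091,0.011,0,0],
  [12,-0.183,0.014,0,0],
  [12,-0.275,0.008,0,0],
  [12,-0.366,-0.006,0,0],
  [12,-0.455,-0.028,0,0],
])

```text
time: 39.93
eef_pos: [548.2, -105.4, 75.5]
orientation: [3.139, -0.116, -0.0]
contact_force: [1.6, -2.1, 1.0]
gripper_width: 20.8
grasp_force: 49.4
```

```bash
python3 -c "
from h import *
loc()"
```

```text
t 39.93 local x -7.70 y -84.05 z 75.52 F [ 1.64 -2.13  1.05] M [-0.359 -0.363  0.005] gf 49.4
```

drive_tool([
  [12,-0.086,-0.031,0,0],
  [12,-0.17,-0.069,0,0],
  [12,-0.25,-0.116,0,0],
  [12,-0.325,-0.169,0,0],
  [12,-0.394,-0.229,0,0],
])

```text
time: 40.35
eef_pos: [538.8, -98.7, 75.5]
orientation: [-3.139, 0.116, 0.001]
contact_force: [1.5, -0.5, 1.4]
gripper_width: 21.0
grasp_force: 49.3
```

drive_tool([
  [12,-0.064,-0.066,0,0],
  [12,-0.122,-0.138,0,0],
  [12,-0.172,-0.215,0,0],
  [12,-0.216,-0.295,0,0],
  [12,-0.259,-0.377,0,0],
])

```text
time: 40.77
eef_pos: [533.2, -88.8, 75.5]
orientation: [-3.139, 0.116, 0.0]
contact_force: [0.8, -1.8, 0.6]
gripper_width: 20.9
grasp_force: 49.3
```

```bash
python3 -c "
from h import *
loc()"
```

```text
t 40.77 local x -23.93 y -68.63 z 75.50 F [ 0.85 -1.81  0.62] M [-0.422 -0.138  0.02 ] gf 49.3
```

```bash
python3 -c "
from gen import *
gen(241.5*422.47/422.47-0.6,9,(-23.645,-68.9),2.6,(-.15,-.3))"
```

```text
0 [[12.0, -0.041, -0.093, 0, 0], [12.0, -0.084, -0.175, 0, 0], [12.0, -0.126, -0.256, 0, 0], [12.0, -0.169, -0.338, 0, 0], [12.0, -0.212, -0.419, 0, 0]]
1 [[12.0, -0.043, -0.081, 0, 0], [12.0, -0.086, -0.163, 0, 0], [12.0, -0.129, -0.244, 0, 0], [12.0, -0.172, -0.325, 0, 0], [12.0, -0.215, -0.407, 0, 0]]
2 [[12.0, -0.043, -0.081, 0, 0], [12.0, -0.086, -0.163, 0, 0], [12.0, -0.129, -0.244, 0, 0], [12.0, -0.172, -0.325, 0, 0], [12.0, -0.215, -0.407, 0, 0]]
3 [[12.0, -0.043, -0.081, 0, 0], [12.0, -0.086, -0.162, 0, 0], [12.0, -0.128, -0.244, 0, 0], [12.0, -0.171, -0.325, 0, 0], [12.0, -0.214, -0.406, 0, 0]]
4 [[12.0, -0.043, -0.082, 0, 0], [12.0, -0.086, -0.163, 0, 0], [12.0, -0.125, -0.247, 0, 0], [12.0, -0.161, -0.331, 0, 0], [12.0, -0.193, -0.418, 0, 0]]
5 [[12.0, -0.028, -0.087, 0, 0], [12.0, -0.052, -0.176, 0, 0], [12.0, -0.073, -0.266, 0, 0], [12.0, -0.089, -0.356, 0, 0], [12.0, -0.101, -0.447, 0, 0]]
6 [[12.0, -0.009, -0.092, 0, 0], [12.0, -0.013, -0.184, 0, 0], [12.0, -0.014, -0.276, 0, 0], [12.0, -0.01, -0.368, 0, 0], [12.0, -0.003, -0.459, 0, 0]]
7 [[12.0, 0.012, -0.092, 0, 0], [12.0, 0.027, -0.182, 0, 0], [12.0, 0.047, -0.272, 0, 0], [12.0, 0.07, -0.361, 0, 0], [12.0, 0.098, -0.449, 0, 0]]
8 [[12.0, 0.031, -0.087, 0, 0], [12.0, 0.066, -0.172, 0, 0], [12.0, 0.104, -0.255, 0, 0], [12.0, 0.146, -0.337, 0, 0], [12.0, 0.189, -0.418, 0, 0]]
s 344.4 of 421.21 cmd [-45.295, 26.85]
```

drive_tool([
  [12,-0.04,-0.09,0,0],
  [12,-0.083,-0.173,0,0],
  [12,-0.126,-0.256,0,0],
  [12,-0.169,-0.338,0,0],
  [12,-0.212,-0.419,0,0],
])

```text
time: 41.18
eef_pos: [528.7, -78.0, 75.5]
orientation: [3.139, -0.116, -0.0]
contact_force: [-0.6, -1.6, 1.5]
gripper_width: 20.9
grasp_force: 49.3
```

drive_tool([
  [12,-0.043,-0.081,0,0],
  [12,-0.086,-0.163,0,0],
  [12,-0.129,-0.244,0,0],
  [12,-0.172,-0.325,0,0],
  [12,-0.215,-0.407,0,0],
])

```text
time: 41.6
eef_pos: [524.1, -67.5, 75.5]
orientation: [3.139, -0.116, -0.0]
contact_force: [-0.9, -2.8, 0.7]
gripper_width: 21.3
grasp_force: 49.3
```

```bash
python3 -c "
from h import *
loc()"
```

```text
t 41.60 local x -34.55 y -48.00 z 75.50 F [-0.91 -2.76  0.7 ] M [-0.633  0.115 -0.037] gf 49.3
```

drive_tool([
  [12,-0.043,-0.081,0,0],
  [12,-0.086,-0.163,0,0],
  [12,-0.129,-0.244,0,0],
  [12,-0.172,-0.325,0,0],
  [12,-0.215,-0.407,0,0],
])

```text
time: 42.02
eef_pos: [519.4, -56.9, 75.5]
orientation: [3.139, -0.116, -0.0]
contact_force: [0.1, -2.0, 1.3]
gripper_width: 20.5
grasp_force: 49.3
```

drive_tool([
  [12,-0.043,-0.081,0,0],
  [12,-0.086,-0.162,0,0],
  [12,-0.128,-0.244,0,0],
  [12,-0.171,-0.325,0,0],
  [12,-0.214,-0.406,0,0],
])

```text
time: 42.43
eef_pos: [514.9, -46.4, 75.5]
orientation: [-3.139, 0.116, 0.0]
contact_force: [0.1, -3.0, 1.4]
gripper_width: 21.2
grasp_force: 49.3
```

drive_tool([
  [12,-0.043,-0.082,0,0],
  [12,-0.086,-0.163,0,0],
  [12,-0.125,-0.247,0,0],
  [12,-0.161,-0.331,0,0],
  [12,-0.193,-0.418,0,0],
])

```text
time: 42.85
eef_pos: [510.9, -35.5, 75.5]
orientation: [-3.139, 0.116, 0.0]
contact_force: [-0.4, -2.5, 0.8]
gripper_width: 20.8
grasp_force: 49.3
```

```bash
python3 -c "
from h import *
loc()"
```

```text
t 42.85 local x -50.03 y -17.15 z 75.54 F [-0.42 -2.55  0.79] M [-0.563  0.158 -0.03 ] gf 49.3
```

drive_tool([
  [12,-0.028,-0.087,0,0],
  [12,-0.052,-0.176,0,0],
  [12,-0.073,-0.266,0,0],
  [12,-0.089,-0.356,0,0],
  [12,-0.101,-0.447,0,0],
])

```text
time: 43.27
eef_pos: [509.2, -24.2, 75.5]
orientation: [-3.139, 0.116, 0.0]
contact_force: [-0.6, -1.2, 0.4]
gripper_width: 20.7
grasp_force: 49.3
```

drive_tool([
  [12,-0.009,-0.092,0,0],
  [12,-0.013,-0.184,0,0],
  [12,-0.014,-0.276,0,0],
  [12,-0.01,-0.368,0,0],
  [12,-0.003,-0.459,0,0],
])

```text
time: 43.68
eef_pos: [510.1, -12.8, 75.5]
orientation: [-3.139, 0.116, 0.0]
contact_force: [-1.3, -1.3, 1.1]
gripper_width: 21.1
grasp_force: 49.3
```

drive_tool([
  [12,0.012,-0.092,0,0],
  [12,0.027,-0.182,0,0],
  [12,0.047,-0.272,0,0],
  [12,0.07,-0.361,0,0],
  [12,0.098,-0.449,0,0],
])

```text
time: 44.1
eef_pos: [513.4, -1.8, 75.5]
orientation: [-3.139, 0.116, 0.0]
contact_force: [-1.0, -1.9, 1.1]
gripper_width: 20.7
grasp_force: 49.3
```

```bash
python3 -c "
from h import *
loc()"
```

```text
t 44.10 local x -50.02 y 16.71 z 75.51 F [-1.02 -1.87  1.09] M [-0.31   0.27   0.029] gf 49.3
```

drive_tool([
  [12,0.031,-0.087,0,0],
  [12,0.066,-0.172,0,0],
  [12,0.104,-0.255,0,0],
  [12,0.146,-0.337,0,0],
  [12,0.189,-0.418,0,0],
])

```text
time: 44.52
eef_pos: [518.9, 8.3, 75.5]
orientation: [-3.139, 0.116, 0.0]
contact_force: [-1.8, -1.6, 1.5]
gripper_width: 20.9
grasp_force: 49.3
```

```bash
python3 -c "
from h import *
loc()
from gen import *
gen(344.4,9,(-45.295,26.85),2.6,(-.15,-.3))"
```

```text
t 44.52 local x -45.24 y 27.13 z 75.50 F [-1.85 -1.61  1.52] M [-0.316  0.322  0.003] gf 49.3
0 [[12.0, 0.043, -0.082, 0, 0], [12.0, 0.086, -0.163, 0, 0], [12.0, 0.129, -0.245, 0, 0], [12.0, 0.172, -0.326, 0, 0], [12.0, 0.215, -0.407, 0, 0]]
1 [[12.0, 0.043, -0.082, 0, 0], [12.0, 0.086, -0.163, 0, 0], [12.0, 0.129, -0.244, 0, 0], [12.0, 0.172, -0.326, 0, 0], [12.0, 0.214, -0.407, 0, 0]]
2 [[12.0, 0.043, -0.081, 0, 0], [12.0, 0.086, -0.163, 0, 0], [12.0, 0.129, -0.244, 0, 0], [12.0, 0.172, -0.326, 0, 0], [12.0, 0.215, -0.407, 0, 0]]
3 [[12.0, 0.043, -0.081, 0, 0], [12.0, 0.086, -0.163, 0, 0], [12.0, 0.129, -0.244, 0, 0], [12.0, 0.172, -0.325, 0, 0], [12.0, 0.215, -0.407, 0, 0]]
4 [[12.0, 0.043, -0.081, 0, 0], [12.0, 0.086, -0.162, 0, 0], [12.0, 0.134, -0.241, 0, 0], [12.0, 0.189, -0.314, 0, 0], [12.0, 0.251, -0.382, 0, 0]]
5 [[12.0, 0.068, -0.062, 0, 0], [12.0, 0.142, -0.117, 0, 0], [12.0, 0.22, -0.165, 0, 0], [12.0, 0.303, -0.206, 0, 0], [12.0, 0.389, -0.239, 0, 0]]
6 [[12.0, 0.088, -0.024, 0, 0], [12.0, 0.179, -0.041, 0, 0], [12.0, 0.27, -0.048, 0, 0], [12.0, 0.362, -0.047, 0, 0], [12.0, 0.427, -0.042, 0, 0]]
s 424.21 of 421.21 cmd [2.855, 84.125]
```

drive_tool([
  [12,0.043,-0.082,0,0],
  [12,0.086,-0.163,0,0],
  [12,0.129,-0.245,0,0],
  [12,0.172,-0.326,0,0],
  [12,0.215,-0.407,0,0],
])

```text
time: 44.93
eef_pos: [525.0, 18.0, 75.5]
orientation: [3.139, -0.116, -0.0]
contact_force: [-1.5, -1.6, 1.2]
gripper_width: 20.9
grasp_force: 49.3
```

drive_tool([
  [12,0.043,-0.082,0,0],
  [12,0.086,-0.163,0,0],
  [12,0.129,-0.244,0,0],
  [12,0.172,-0.326,0,0],
  [12,0.214,-0.407,0,0],
])

```text
time: 45.35
eef_pos: [531.1, 27.7, 75.5]
orientation: [3.139, -0.116, -0.0]
contact_force: [-1.6, -1.8, 0.3]
gripper_width: 20.9
grasp_force: 49.3
```

```bash
python3 -c "
from h import *
loc()"
```

```text
t 45.35 local x -34.47 y 47.45 z 75.52 F [-1.56 -1.79  0.35] M [-0.326  0.363 -0.002] gf 49.3
```

drive_tool([
  [12,0.043,-0.081,0,0],
  [12,0.086,-0.163,0,0],
  [12,0.129,-0.244,0,0],
  [12,0.172,-0.326,0,0],
  [12,0.215,-0.407,0,0],
])

```text
time: 45.77
eef_pos: [537.2, 37.5, 75.5]
orientation: [-3.139, 0.116, 0.0]
contact_force: [-1.7, -1.4, 0.8]
gripper_width: 21.3
grasp_force: 49.3
```

drive_tool([
  [12,0.043,-0.081,0,0],
  [12,0.086,-0.163,0,0],
  [12,0.129,-0.244,0,0],
  [12,0.172,-0.325,0,0],
  [12,0.215,-0.407,0,0],
])

```text
time: 46.18
eef_pos: [543.3, 47.2, 75.5]
orientation: [-3.139, 0.116, 0.0]
contact_force: [-1.2, -0.8, 0.7]
gripper_width: 20.8
grasp_force: 49.3
```

drive_tool([
  [12,0.043,-0.081,0,0],
  [12,0.086,-0.162,0,0],
  [12,0.134,-0.241,0,0],
  [12,0.189,-0.314,0,0],
  [12,0.251,-0.382,0,0],
])

```text
time: 46.6
eef_pos: [550.4, 56.4, 75.5]
orientation: [-3.139, 0.116, 0.0]
contact_force: [-2.3, -0.3, 1.7]
gripper_width: 20.7
grasp_force: 49.3
```

drive_tool([
  [12,0.068,-0.062,0,0],
  [12,0.142,-0.117,0,0],
  [12,0.22,-0.165,0,0],
  [12,0.303,-0.206,0,0],
  [12,0.389,-0.239,0,0],
])

```text
time: 47.02
eef_pos: [560.5, 61.6, 75.5]
orientation: [-3.139, 0.116, 0.0]
contact_force: [-2.4, 0.1, 1.6]
gripper_width: 20.9
grasp_force: 49.3
```

drive_tool([
  [12,0.088,-0.024,0,0],
  [12,0.179,-0.041,0,0],
  [12,0.27,-0.048,0,0],
  [12,0.362,-0.047,0,0],
  [12,0.427,-0.042,0,0],
])

```text
time: 47.43
eef_pos: [571.6, 61.8, 75.6]
orientation: [-3.139, 0.116, -0.001]
contact_force: [-1.6, 2.6, -0.5]
gripper_width: 21.0
grasp_force: 49.4
```

```bash
python3 -c "
from h import *
loc()"
```

```text
t 47.43 local x 3.40 y 84.33 z 75.58 F [-1.62  2.58 -0.55] M [ 0.439  0.456 -0.075] gf 49.4
```

drive_tool([
  [12,0,-0.02,-0.15,0],
  [12,0,-0.05,-0.5,0],
  [12,0,-0.08,-0.9,0.5],
  [12,0,-0.08,-1,1.09],
  [12,0,-0.08,-1,1.09],
])

```text
time: 47.85
eef_pos: [572.5, 63.6, 102.3]
orientation: [-3.13, 0.269, -0.005]
contact_force: [0.4, -0.0, -0.9]
gripper_width: 21.0
grasp_force: 49.3
```

```bash
python3 -c "
from h import *
to(497.6,148.55,100.5,-99.66)"
```

```text
t 47.85 pos [572.5  63.6 102.3] fy -99.8 tilt [ 0.003  0.    -1.   ] F [ 0.4 -0.  -0.9] w 21.0 j6 1.85
  -> d [-3.531 -2.837  0.061] twist -0.031
```

drive_tool([
  [12,-0.8,-0.6,0,0],
  [12,-1.7,-1.35,0,0],
  [12,-2.6,-2.1,0,0],
  [12,-3.3,-2.65,0,0],
  [12,-3.53,-2.83,0,0],
])

```text
time: 48.27
eef_pos: [494.0, 149.6, 100.6]
orientation: [3.131, -0.261, -0.002]
contact_force: [-0.5, -0.7, -1.0]
gripper_width: 21.1
grasp_force: 49.3
```

drive_tool([
  [12,0,0,0.3,0],
  [12,0,0,0.6,0],
  [12,0,0,0.76,0],
  [12,0,0,0.76,0],
  [12,0,0,0.76,0],
])

```text
time: 48.68
eef_pos: [496.5, 147.4, 80.9]
orientation: [3.13, -0.267, -0.001]
contact_force: [0.3, -0.9, -1.3]
gripper_width: 21.2
grasp_force: 49.3
```

```bash
cat >> h.py <<'E'
C=np.array([585.2,141.76]); TH=np.radians(-9.66)   # now straightedge frame: loc y = offset from ruling edge, x = along
E
python3 -c "
from h import *
to(497.6,148.55,81,-99.66); avg(5)"
```

```text
t 48.68 pos [496.5 147.4  80.9] fy -99.7 tilt [-0.001 -0.    -1.   ] F [ 0.3 -0.9 -1.3] w 21.2 j6 2.03
  -> d [ 0.037 -0.053 -0.005] twist -0.016
avg t 48.93 local x -88.38 y -8.92 z 81.51 F [-0.03  0.04 -0.94] M [ 0.005  0.005 -0.012]
```

drive_tool([
  [12,0.035,-0.06,0,0],
  [12,0.035,-0.12,0,0],
  [12,0.035,-0.18,0,0],
  [12,0.035,-0.18,0,0],
])

```text
time: 49.27
eef_pos: [497.9, 152.8, 81.6]
orientation: [-3.13, 0.265, -0.0]
contact_force: [-0.2, -0.4, -0.7]
gripper_width: 21.3
grasp_force: 49.2
```

drive_tool([
  [12,0,-0.02,0,0],
  [12,0,-0.02,0,0],
  [12,0,-0.02,0,0],
])

```text
time: 49.52
eef_pos: [497.9, 153.0, 81.5]
orientation: [3.13, -0.265, 0.0]
contact_force: [-0.0, 0.2, -1.5]
gripper_width: 20.9
grasp_force: 49.2
```

drive_tool([
  [12,0,-0.02,0,0],
  [12,0,-0.02,0,0],
  [12,0,-0.02,0,0],
])

```text
time: 49.77
eef_pos: [497.9, 153.3, 81.5]
orientation: [3.13, -0.265, -0.0]
contact_force: [0.8, -3.1, 0.2]
gripper_width: 20.8
grasp_force: 49.2
```

```bash
python3 -c "
from h import *
avg(3)"
```

```text
avg t 49.92 local x -88.01 y -3.27 z 81.52 F [-0.28 -2.86 -0.17] M [-0.585  0.002 -0.014]
```

drive_tool([
  [12,0.02,0.015,0.06,0],
  [12,0.02,0.01,0.12,0],
  [12,0.02,0.01,0.18,0],
  [12,0.02,0.01,0.24,0],
  [12,0.02,0.01,0.24,0],
])

```text
time: 50.33
eef_pos: [498.4, 153.1, 75.2]
orientation: [3.13, -0.265, -0.0]
contact_force: [0.1, -1.7, 0.9]
gripper_width: 21.0
grasp_force: 49.2
```

```bash
python3 -c "
from h import *
avg(4)"
```

```text
avg t 50.53 local x -87.48 y -3.37 z 75.48 F [-0.62 -2.46  0.97] M [-0.548  0.042 -0.026]
```

drive_tool([
  [12,0.08,0.004,0,0],
  [12,0.172,0.006,0,0],
  [12,0.264,0.006,0,0],
  [12,0.356,0.006,0,0],
  [12,0.448,0.006,0,0],
])

```text
time: 50.95
eef_pos: [509.5, 151.1, 75.5]
orientation: [-3.13, 0.266, 0.001]
contact_force: [-2.5, -0.1, 1.6]
gripper_width: 21.1
grasp_force: 49.3
```

drive_tool([
  [12,0.092,0,0,0],
  [12,0.184,0,0,0],
  [12,0.276,0,0,0],
  [12,0.368,0,0,0],
  [12,0.46,0,0,0],
])

```text
time: 51.37
eef_pos: [521.0, 149.1, 75.5]
orientation: [-3.13, 0.265, 0.0]
contact_force: [-2.1, -0.3, 0.9]
gripper_width: 20.8
grasp_force: 49.3
```

```bash
python3 -c "
from h import *
loc()"
```

```text
t 51.37 local x -64.51 y -3.52 z 75.52 F [-2.14 -0.29  0.88] M [-0.18  0.45 -0.05] gf 49.3
```

drive_tool([
  [12,0.092,0,0,0],
  [12,0.184,0,0,0],
  [12,0.276,0,0,0],
  [12,0.368,0,0,0],
  [12,0.46,0,0,0],
])

```text
time: 51.78
eef_pos: [532.3, 147.2, 75.5]
orientation: [-3.13, 0.265, -0.0]
contact_force: [-2.3, -0.6, 0.7]
gripper_width: 21.1
grasp_force: 49.3
```

drive_tool([
  [12,0.092,0,0,0],
  [12,0.184,0,0,0],
  [12,0.276,0,0,0],
  [12,0.368,0,0,0],
  [12,0.46,0,0,0],
])

```text
time: 52.2
eef_pos: [543.7, 145.3, 75.5]
orientation: [-3.13, 0.265, -0.0]
contact_force: [-2.6, -1.0, 0.6]
gripper_width: 20.8
grasp_force: 49.3
```

```bash
python3 -c "
from h import *
loc()"
```

```text
t 52.20 local x -41.53 y -3.48 z 75.55 F [-2.58 -1.05  0.63] M [-0.159  0.453 -0.   ] gf 49.3
```

Steady. Continue.

drive_tool([
  [12,0.092,0,0,0],
  [12,0.184,0,0,0],
  [12,0.276,0,0,0],
  [12,0.368,0,0,0],
  [12,0.46,0,0,0],
])

```text
time: 52.62
eef_pos: [555.0, 143.3, 75.5]
orientation: [-3.13, 0.265, -0.0]
contact_force: [-1.9, -0.7, 1.1]
gripper_width: 20.7
grasp_force: 49.3
```

drive_tool([
  [12,0.092,0,0,0],
  [12,0.184,0,0,0],
  [12,0.276,0,0,0],
  [12,0.368,0,0,0],
  [12,0.46,0,0,0],
])

```text
time: 53.03
eef_pos: [566.3, 141.4, 75.5]
orientation: [-3.13, 0.265, -0.0]
contact_force: [-2.1, -0.6, 1.2]
gripper_width: 21.0
grasp_force: 49.3
```

drive_tool([
  [12,0.092,0,0,0],
  [12,0.184,0,0,0],
  [12,0.276,0,0,0],
  [12,0.368,0,0,0],
  [12,0.46,0,0,0],
])

```text
time: 53.45
eef_pos: [577.7, 139.5, 75.6]
orientation: [-3.13, 0.265, -0.0]
contact_force: [-2.0, 0.2, 0.6]
gripper_width: 20.8
grasp_force: 49.3
```

```bash
python3 -c "
from h import *
loc()"
```

```text
t 53.45 local x -7.01 y -3.50 z 75.57 F [-2.01  0.24  0.65] M [-0.087  0.415  0.067] gf 49.3
```

drive_tool([
  [12,0.092,-0.003,0,0],
  [12,0.184,-0.004,0,0],
  [12,0.276,-0.004,0,0],
  [12,0.368,-0.004,0,0],
  [12,0.46,-0.004,0,0],
])

```text
time: 53.87
eef_pos: [589.0, 137.6, 75.5]
orientation: [3.13, -0.265, -0.0]
contact_force: [-2.5, -0.7, 0.5]
gripper_width: 20.7
grasp_force: 49.3
```

drive_tool([
  [12,0.092,0,0,0],
  [12,0.184,-0.001,0,0],
  [12,0.276,-0.001,0,0],
  [12,0.368,-0.002,0,0],
  [12,0.46,-0.002,0,0],
])

```text
time: 54.28
eef_pos: [600.3, 135.7, 75.5]
orientation: [3.13, -0.265, -0.0]
contact_force: [-2.6, -1.0, 1.2]
gripper_width: 20.5
grasp_force: 49.3
```

drive_tool([
  [12,0.092,0,0,0],
  [12,0.184,-0.001,0,0],
  [12,0.276,-0.001,0,0],
  [12,0.368,-0.002,0,0],
  [12,0.46,-0.002,0,0],
])

```text
time: 54.7
eef_pos: [611.6, 133.8, 75.5]
orientation: [3.13, -0.265, -0.0]
contact_force: [-2.8, -1.0, 0.7]
gripper_width: 20.8
grasp_force: 49.3
```

```bash
python3 -c "
from h import *
loc()"
```

```text
t 54.70 local x 27.38 y -3.42 z 75.49 F [-2.82 -1.02  0.7 ] M [-0.328  0.587 -0.016] gf 49.3
```

drive_tool([
  [12,0.092,0.001,0,0],
  [12,0.184,0.001,0,0],
  [12,0.276,0.001,0,0],
  [12,0.368,0.001,0,0],
  [12,0.46,0.001,0,0],
])

```text
time: 55.12
eef_pos: [623.0, 131.9, 75.5]
orientation: [3.13, -0.265, -0.0]
contact_force: [-2.5, -0.4, 1.1]
gripper_width: 20.4
grasp_force: 49.3
```

drive_tool([
  [12,0.092,0,0,0],
  [12,0.184,0,0,0],
  [12,0.276,0,0,0],
  [12,0.368,0,0,0],
  [12,0.46,0,0,0],
])

```text
time: 55.53
eef_pos: [634.4, 129.9, 75.5]
orientation: [-3.13, 0.265, -0.0]
contact_force: [-2.9, -1.3, 1.2]
gripper_width: 20.8
grasp_force: 49.3
```

drive_tool([
  [12,0.092,0,0,0],
  [12,0.184,0,0,0],
  [12,0.276,0,0,0],
  [12,0.368,0,0,0],
  [12,0.46,0,0,0],
])

```text
time: 55.95
eef_pos: [645.7, 128.0, 75.5]
orientation: [-3.13, 0.265, 0.0]
contact_force: [-2.2, -1.2, 0.2]
gripper_width: 20.9
grasp_force: 49.3
```

```bash
python3 -c "
from h import *
loc()"
```

```text
t 55.95 local x 61.95 y -3.41 z 75.52 F [-2.22 -1.16  0.19] M [-0.25   0.63   0.035] gf 49.3
```

drive_tool([
  [12,0.092,0,0,0],
  [12,0.184,0,0,0],
  [12,0.276,0,0,0],
  [12,0.368,0,0,0],
  [12,0.46,0,0,0],
])

```text
time: 56.37
eef_pos: [657.0, 126.1, 75.5]
orientation: [-3.13, 0.265, 0.0]
contact_force: [-3.1, -1.6, 0.4]
gripper_width: 20.7
grasp_force: 49.3
```

drive_tool([
  [12,0.092,0,0,0],
  [12,0.184,0,0,0],
  [12,0.276,0,0,0],
  [12,0.368,0,0,0],
  [12,0.46,0,0,0],
])

```text
time: 56.78
eef_pos: [668.4, 124.2, 75.5]
orientation: [-3.13, 0.265, -0.0]
contact_force: [-3.2, -0.9, 0.6]
gripper_width: 20.8
grasp_force: 49.3
```

drive_tool([
  [12,0.09,0,0,0],
  [12,0.11,0,0,0],
  [12,0.11,0,0,0],
  [12,0.11,0,0,0],
])

```text
time: 57.12
eef_pos: [671.3, 123.7, 75.7]
orientation: [-3.13, 0.265, -0.002]
contact_force: [-1.0, -1.4, 1.5]
gripper_width: 21.1
grasp_force: 49.3
```

```bash
python3 -c "
from h import *
loc()"
```

```text
t 57.12 local x 87.96 y -3.38 z 75.68 F [-1.02 -1.42  1.53] M [-0.417  0.093 -0.005] gf 49.3
```

drive_tool([
  [12,0,0.03,-0.2,0],
  [12,0,0.06,-0.7,0],
  [12,0,0.06,-1.6,0],
  [12,0,0.06,-2.7,0],
  [12,0,0.06,-3.8,0],
])

```text
time: 57.53
eef_pos: [670.5, 122.4, 172.3]
orientation: [-3.13, 0.265, 0.0]
contact_force: [0.2, -0.3, -0.7]
gripper_width: 20.6
grasp_force: 49.2
```

drive_tool([
  [12,0,0,-0.5,-1.2],
  [12,0,0,-0.8,-2.5],
  [12,0,0,-0.8,-3.8],
  [12,0,0,-0.8,-4.74],
  [12,0,0,-0.8,-4.74],
])

```text
time: 57.95
eef_pos: [671.0, 122.5, 192.1]
orientation: [-3.117, -0.389, -0.003]
contact_force: [0.5, 0.3, -1.6]
gripper_width: 20.8
grasp_force: 49.2
```

```bash
python3 -c "
from h import *
to(500.3,-380.6,190,-76)"
```

```text
t 57.95 pos [671.  122.5 192.1] fy -75.8 tilt [ 0.002  0.001 -1.   ] F [ 0.5  0.3 -1.6] w 20.8 j6 1.5
  -> d [-11.562  17.829   0.06 ] twist 0.045
```

drive_tool([
  [12,-0.4,0.6,0,0],
  [12,-1.1,1.7,0,0],
  [12,-1.8,2.8,0,0],
  [12,-2.5,3.9,0,0],
  [12,-3.2,5,0,0],
])

```text
time: 58.37
eef_pos: [622.3, -20.0, 191.0]
orientation: [3.119, 0.379, 0.0]
contact_force: [0.4, 0.2, -1.3]
gripper_width: 20.9
grasp_force: 49.2
```

drive_tool([
  [12,-0.7,1.1,0,0],
  [12,-1.4,2.2,0,0],
  [12,-2.1,3.3,0,0],
  [12,-2.8,4.4,0,0],
  [12,-3.5,5.5,0,0],
])

```text
time: 58.78
eef_pos: [570.5, -174.8, 191.1]
orientation: [3.119, 0.378, 0.001]
contact_force: [0.1, -0.4, -0.7]
gripper_width: 20.8
grasp_force: 49.2
```

drive_tool([
  [12,-0.7,1.1,0,0],
  [12,-1.4,2.2,0,0],
  [12,-2.1,3.3,0,0],
  [12,-2.8,4.3,0,0],
  [12,-3.4,5.2,0,0],
])

```text
time: 59.2
eef_pos: [519.2, -321.8, 191.1]
orientation: [3.118, 0.377, 0.0]
contact_force: [-0.2, -0.0, -1.6]
gripper_width: 20.9
grasp_force: 49.2
```

drive_tool([
  [12,-0.6,0.9,0,0],
  [12,-1.1,1.6,0,0],
  [12,-1.4,2.07,0,0],
  [12,-1.4,2.07,0,0],
  [12,-1.4,2.07,0,0],
])

```text
time: 59.62
eef_pos: [498.8, -378.7, 190.7]
orientation: [-3.118, -0.379, -0.0]
contact_force: [0.2, 0.0, -1.9]
gripper_width: 21.0
grasp_force: 49.2
```

```bash
python3 -c "
from h import *
avg(4); to(500.3,-380.6,190,-76)"
```

```text
avg t 59.82 local x 2.54 y -526.30 z 190.56 F [ 0.75  0.13 -1.12] M [ 0.011 -0.005 -0.003]
t 59.82 pos [ 499.6 -377.3  190.6] fy -76.0 tilt [-0.  0. -1.] F [ 0.6 -0.5 -1.6] w 20.8 j6 0.68
  -> d [-0.004  0.134  0.023] twist 0.009
```

drive_tool([
  [12,0,0.06,0,0],
  [12,0,0.13,0,0],
  [12,0,0.13,0.5,0],
  [12,0,0.13,1,0],
  [12,0,0.13,1.5,0],
])

```text
time: 60.23
eef_pos: [499.8, -381.2, 151.4]
orientation: [-3.118, -0.383, 0.001]
contact_force: [-0.5, -0.3, -0.8]
gripper_width: 20.9
grasp_force: 49.2
```

drive_tool([
  [12,0,0,0.3,0],
  [12,0,0,0.6,0],
  [12,0,0,0.9,0],
  [12,0,0,1.2,0],
  [12,0,0,1.5,0],
])

```text
time: 60.65
eef_pos: [500.0, -381.7, 114.8]
orientation: [3.118, 0.383, 0.0]
contact_force: [-0.2, 0.6, -0.5]
gripper_width: 21.1
grasp_force: 49.2
```

```bash
python3 -c "
from h import *
avg(3); to(500.4,-380.6,81.8,-76)"
```

```text
avg t 60.80 local x 3.24 y -529.90 z 114.13 F [-0.33 -0.05 -1.71] M [ 0.018  0.026 -0.004]
t 60.8 pos [ 499.7 -381.3  114.9] fy -76.0 tilt [-0.001  0.001 -1.   ] F [-0.2 -0.9 -1.6] w 20.6 j6 0.67
  -> d [ 0.035 -0.02   1.324] twist 0.002
```

drive_tool([
  [12,0.02,0,0.3,0],
  [12,0.03,0,0.6,0],
  [12,0.03,0,0.9,0],
  [12,0.03,0,1.15,0],
  [12,0.03,0,1.27,0],
])

```text
time: 61.22
eef_pos: [500.2, -380.9, 82.4]
orientation: [-3.117, -0.383, 0.002]
contact_force: [0.3, 0.2, -1.4]
gripper_width: 21.1
grasp_force: 49.2
```

```bash
python3 -c "
from h import *
avg(3); to(500.4,-380.6,81.5,-76)"
```

```text
avg t 61.37 local x 4.03 y -529.63 z 82.81 F [-0.17 -0.28 -0.82] M [ 0.002  0.008 -0.027]
t 61.37 pos [ 500.6 -381.2   83.4] fy -76.0 tilt [-0.001  0.    -1.   ] F [-0.3 -0.3 -0.7] w 20.4 j6 0.67
  -> d [-0.    -0.026  0.075] twist 0.002
```

Lower about 1 mm more, release, retreat.

drive_tool([
  [12,0,0,0.03,0],
  [12,0,0,0.05,0],
  [12,0,0,0.05,0],
  [30,0,0,0.05,0],
  [55,0,0,0.05,0],
])

```text
time: 61.78
eef_pos: [500.9, -381.5, 82.8]
orientation: [3.118, 0.383, 0.001]
contact_force: [0.2, -0.6, -0.5]
gripper_width: 40.7
grasp_force: 0.0
```

drive_tool([
  [62,0,0,0,0],
  [62,0,0,0,0],
  [62,0,0,-0.2,0],
  [62,0,0,-0.7,0],
  [62,0,0,-1.4,0],
])

```text
time: 62.2
eef_pos: [500.0, -380.9, 117.5]
orientation: [-3.117, -0.383, 0.003]
contact_force: [-0.4, 0.1, 0.1]
gripper_width: 62.2
grasp_force: 0.0
```

drive_tool([
  [62,0,0,-1,0],
  [62,0,0,-2,0],
  [62,0,0,-3,0],
  [62,0,0,-4,0],
  [62,0,0,-4.5,0],
])

```text
time: 62.62
eef_pos: [501.8, -382.2, 234.6]
orientation: [3.115, 0.383, 0.006]
contact_force: [0.3, 0.0, 0.5]
gripper_width: 62.4
grasp_force: 0.0
```

drive_tool([
  [62,-1,0,0,0],
  [62,-2,0,0,0],
  [62,-3,0,0,0],
  [62,-3.5,0,0,0],
  [62,-3.5,0,0,0],
])

```text
time: 63.03
eef_pos: [413.7, -402.9, 230.3]
orientation: [-3.118, -0.38, 0.001]
contact_force: [1.3, -0.0, 0.3]
gripper_width: 61.8
grasp_force: 0.0
```

```bash
python3 - <<'E'
from h import *
snap('wrist','w7'); im,W=cloud('wrist','w7'); z=W[...,2]; d=np.hypot(W[...,0]-501,W[...,1]+379)
for lo,hi in((66,90),(138,150)):
    m=(z>lo)&(z<hi)&(d<30); p=W[m][:,:2].astype(np.float32)
    if len(p)>3: print(lo,hi,m.sum(),np.median(W[m],0).round(1),cv2.minEnclosingCircle(p))
snap('top','top9'); a=cv2.imread('pics/top9.png')[130:290,60:460]; cv2.imwrite('pics/top9b.png',cv2.resize(a,(800,320)))
E
```

```text
66 90 220 [ 492.8 -384.8   66.9] ((501.5970458984375, -381.7913818359375), 15.696386337280273)
138 150 646 [ 501.6 -381.8  144.3] ((501.8877868652344, -381.7690734863281), 10.596325874328613)
```

View pics/top9b.png

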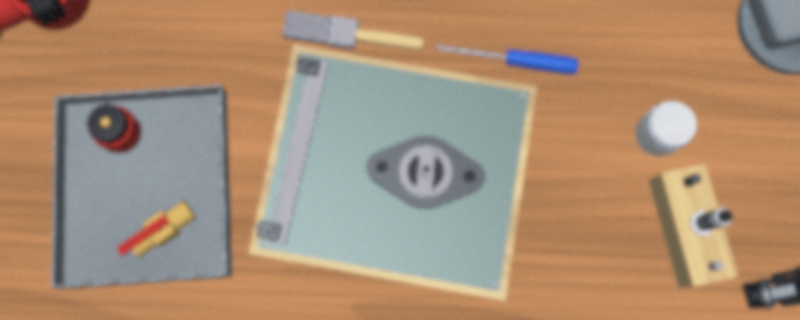

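The motor (112,128) and valve (157,230) are in the tray. The sheet is clear, and the scriber stands upright and seated in its block (712,222).

```bash
python3 -c "
from station import robot
print(robot.close_job())"
```

```text
the job is handed in; nothing more can be done
None
```

The job is handed in at about 63 s with no score returned: the motor and valve (the only fittings present) are in the tray, the flange was scribed once round clockwise and the cut-off line near to far, both at about 28 mm/s with 3–4 mm press and 0.4–2 N side contact, and the scriber is back in its block; the scribed marks don't show in the camera pictures, so I checked the scribing only by force and position readings.

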